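# Wind the screw lift level with the machine's ledge

### The job

Fit the loose crank onto the upright shaft of the screw lift, feeling gently for where its slots drop over the shaft's cross pin so that it is fully home, then wind it by its grip until the lift plate with the pan on it is level with the ledge of the machine beside it. Use light forces on the shaft, leave the crank fitted on it, the pan standing on the plate, and leave the other things where they are.

Things in the scene. Friction and masses are not known exactly. Their poses are not given: they have to be found in the camera images.
- crank_hub (a point): The loose crank (0.54 kg, dark steel, standing on its hub, arm level). Point on the hub's axis, 52 mm above the hub's underside; z up along the axis, x along the arm. The hub is a square block 40 x 40 mm, 68 mm high; grip its flats facing +y and -y, at this height. The arm, 18 mm wide, leaves the +x flat 32 to 42 mm above the underside and ends 94 mm from the axis; a counterweight reaches 53 mm the other way.
- crank_foot (a point): Centre of the crank hub's underside; axes as the crank's. A blind square bore, 20 mm wide and 50 mm deep, opens here. The lowest 12 mm of the hub are cut by a cross of two through slots, 10 mm wide, one along x and one along y, so the shaft's cross pin can enter at any quarter turn.
- crank_grip (a point): Middle of the crank's grip: an upright black sleeve, 24 mm across and 49 mm high, spinning freely on its spindle at the arm's end, 80 mm from the hub's axis along the crank's x. The point lies 70 mm above the hub's underside, the sleeve runs from 45 to 94 mm. Axes as the crank's.
- shaft_tip (a point): Top of the lift's upright drive shaft, on its axis, 150 mm above the table; axes of the fixed base (z up, y towards the plate). Round, 18 mm across, top 6 mm tapered to 10 mm. Turns stiffly, 0.22 N m; never by itself. Clockwise seen from above raises the plate 24 mm a turn; it can hardly be wound lower than at the start. Force between crank and shaft must stay below 50 N.
- shaft_pin (a point): Middle of the level cross pin (6 mm thick, 44 mm long) through the shaft, 34 mm below its tip. Axes of the fixed base, NOT of the pin: which way the pin points is not measured; look or feel. A hub lying on the pin out of line has its underside 31 mm below the shaft's tip; fully home, 43 mm below. Below is the gear housing, 70 mm square, 76 mm high, with a collar to 85 mm.
- plate_top (a point): Centre of the top face of the lift plate, a square steel plate 130 x 130 mm, 6 mm thick, beside the shaft (170 mm from it along the base's y), that moves straight up and down and carries the pan.
- ledge_top (a point): Point on the top face of the fixed steel ledge of the machine just beyond the lift plate; the ledge is 130 x 115 mm and its level face lies at this point's height, 20 to 50 mm above the plate's top at the start; the machine behind it stands up to 50 mm above the ledge.
- pan_center (a point): Centre (half-way up) of the open steel pan, 115 x 105 x 32 mm, 0.5 kg, standing loose on the lift plate.
- teekey: Bystander: a tee-handled key standing near the crank, 38 mm round foot, 68 mm high, with a 74 mm cross bar on top. Origin under its centre.
- nozzle_a: Bystander: white conical filling nozzle standing, 130 mm high, 60 mm foot. Origin under its centre.
- nozzle_b: Bystander: second white filling nozzle, same size. Origin under its centre.
- ringnut: Bystander: black lobed ring nut, 74 mm across, 24 mm high. Origin under its centre.
- cutplate: Bystander: steel cutter disc, 72 mm across, 9 mm high, with a hole. Origin under its centre.
- wrench: Bystander: wrench lying flat. Origin under its middle.
- cleaner: Bystander: white bottle, 66 mm across, 170 mm high. Origin under its centre.
Not all that is in view belongs to the job. What is shaped like the part that bears crank_hub but blue is not meant. What is shaped like the part that bears pan_center but green or orange is not meant.

How it is judged:
By the outcome, as a careful person would: the job done as asked, in the order asked, and still so for the second after the job is handed in, with the robot touching nothing.
It also fails if it takes over 72 s, if anything falls off the work surface, if the arm or the gripper's body presses on something with over 40 N, if the wrist force passes 120 N, or if a joint passes its speed limit or range.

### The arm

A 6-joint arm with a two-finger parallel gripper is mounted at the origin on the work surface. World frame = base frame: x ahead of the robot, y to its left, z up, the work surface at z = 0. Lengths are in mm, angles in degrees, forces in N, time in s.
With the tool pointing down it reaches from about 350 to 850 mm from the base axis. Payload 8.1 kg.
Tool frame: the origin (TCP) lies on the front face of the gripper's body, between the roots of the fingers; the fingertips stand r.finger_overhang ahead of it and the grasp point (between the pads) lies 54 mm ahead of it (r.finger_overhang is the distance from the TCP to the fingertips, in mm); y points along the fingers, z is the direction in which the jaws open and shut, and the axes are right-handed (so a half turn about y gives the same grasp; the last joint's range is limited). The gripper opens to 85 mm and grips with 20 to 120 N. Pads are 22 mm wide; open, the fingers measure 114 mm over their backs; the gripper's body (76 mm by 85 mm) begins 54 mm behind the grasp point. The pads swing forward as they close: fully open they stand 13 mm farther back than shut.
Start: joints at [-71.815, 7.471, 85.268, -0, 87.261, -4.893], TCP at [235.218, -551.977, 303.892] pointing down, gripper open.
Joint ranges: [-169.43, 169.43], [-51.17, 129.36], [1.28, 143.12], [-76.62, 256.62], [0, 156.53], [-152.29, 152.29]. Speed limits (degrees/s): [136.94, 136.94, 159.86, 180, 180, 180].

### API

Orientations are given as [roll, pitch, yaw] about the fixed x, y, z axes, in that order (R = Rz(yaw) Ry(pitch) Rx(roll)).
In Python, from bench import r gives the robot as it stands. The module is installed in compiled form; this text tells all that it offers.
- The arm moves only by the tool arm_command, never from a script. Its argument "increments" is a list of rows, each a list of 6 numbers: the shift along the tool's x, y, z in m, then the turn, a rotation vector about the tool's x, y, z in rad. In form: [[tx, ty, tz, wx, wy, wz], ...]. A call has exactly 10 rows; each row is the pose to reach, as a shift and turn from the pose commanded when the call began, along the tool's axes at that moment; what a row does not reach only later rows make up. A row lasts 1/8 s, in which the tool goes at most 62.5 mm and 10.7 degrees, less where a joint would pass 70% of its speed; a pose out of reach is approached as far as the arm can. A call with a gripper value outside its range is refused whole. "jaw" is the gripper's target within -1 to 1 (shut at 1, half-way at 0, fully open at -1), set as the call begins (left out, the last holds). The fingers move at their own pace and stop on an object; "force" is the grip in N (left out, the last holds). Time passes only in rows, so rows that repeat a pose let the fingers close, or fill a call up. It gives the time, the measured TCP pose, the force and the opening at its end, in the units of the state.
- r.sense(): the state, without advancing time (a new reading comes with each control period).
- r.snapshot(name): name is "side" or "top"; returns the picture (480x640x3 uint8, red, green, blue); there is no depth.
- r.camera_model(name): a dict with "intrinsics" (3x3 intrinsics, pixels), "cam_to_world" (4x4, takes a point from camera to world coordinates). Camera axes: x right, y down, z forward; pixel columns grow to the right and rows downward; lengths in mm; the calibration is good to about 2 mm. A picture is of the moment at which its call begins. camera_model takes no time and is no camera call.
- r.hand_in(): hands the job in, once; it reports no verdict.
Trained networks look in the newest picture that a camera, given by its name, has taken for a name from the list of things; names that differ only in an ending like _2 or _b are one class to them, and where a whole thing is asked for, a point or a joint stands for the part that bears it (a point fixed in the world has none). Each returns a list of dicts, best first, with "conf" (0 to 1); they miss things now and then, are a little off and sometimes report something else, mostly with a low value. They report only what shows in the picture. A call takes as long as a camera call. They do not tell look-alikes from the thing itself.
- r.trace(camera, target): "mask" (480x640 bool, what is visible of it) and "position" ([column, row] in pixels, amid what is visible of it).
- r.spot_point(camera, target): "position" ([column, row] in pixels: a listed point, or the origin of a listed thing).
The state is a dict: "time": time; "joint_pos": joint angles; "qd": joint speeds; "joint_efforts": joint torques, N m; "tool_pos": TCP position; "tcp_rot": TCP orientation; "ft_force": force on the tool from outside, world axes, zero at the start; "wrist_torque": the same for the moment, N m; "finger_gap": finger opening in mm.
Only numpy, scipy, OpenCV 4.12 (cv2) and the standard library are available. Lean on these libraries where they do the work, as an engineer would, in place of code of your own. Each camera call takes 0.05 s, during which the arm holds its last target.

## Working session

There is one attempt and no reset: what is moved stays moved. The work goes in short steps, Python scripts to look and compute and a tool call to move; the robot and the scene stay as the last step left them, time stands still between calls to the robot, and variables do not carry over. Pictures are saved under pics/ and viewed, and the job is handed in when it is done.

Besides the shell and the picture viewer there is one more tool, called after "Request:" as name([rows], argument=value, ...), one row to a line, values as JSON. arm_command: Moves the arm, as the interface text tells. Its arguments: {"type":"object","properties":{"increments":{"type":"array","items":{"type":"array","items":{"type":"number"}}},"jaw":{"type":"number"},"force":{"type":"number"}},"required":["increments"]}

```bash
mkdir -p pics; ls; python3 - <<'E'
from bench import r
import cv2
for n in ("side","top"):
    im=r.snapshot(n); cv2.imwrite(f"pics/{n}0.png",im[:,:,::-1])
    m=r.camera_model(n); print(n,m["intrinsics"],m["cam_to_world"])
print(r.sense(), r.finger_overhang)
for n in ("side","top"):
    for t in ("crank_hub","crank_foot","crank_grip","shaft_tip","shaft_pin","plate_top","ledge_top","pan_center","teekey"):
        print(n,t,[([round(float(v)) for v in d["position"]],round(d["conf"],2)) for d in r.spot_point(n,t)])
E
```

```text
pics
side [[448.90728653   0.         323.4615856 ]
 [  0.         448.90728653 244.090481  ]
 [  0.           0.           1.        ]] [[ 9.64461570e-01 -1.64401822e-01  2.06847581e-01  4.13314820e+02]
 [-2.63764210e-01 -6.45175236e-01  7.17061612e-01 -6.96678491e+02]
 [ 1.55667016e-02 -7.46137357e-01 -6.65610038e-01  7.06635995e+02]
 [ 0.00000000e+00  0.00000000e+00  0.00000000e+00  1.00000000e+00]]
top [[476.5488935    0.         319.65376184]
 [  0.         476.5488935  247.61225963]
 [  0.           0.           1.        ]] [[ 1.39363537e-02 -9.85746194e-01  1.67661025e-01  4.19017033e+02]
 [-9.99758723e-01 -1.65842644e-02 -1.44033733e-02 -2.23380096e+01]
 [ 1.69786052e-02 -1.67419842e-01 -9.85739481e-01  1.12907164e+03]
 [ 0.00000000e+00  0.00000000e+00  0.00000000e+00  1.00000000e+00]]
{'time': 0.1, 'joint_pos': array([-7.18125930e+01,  7.51156356e+00,  8.53240849e+01, -1.20363986e-03,
        8.72617909e+01, -4.89176848e+00]), 'qd': array([ 0.01425973, -0.12169704, -0.12273225,  0.05216781,  0.05716366,
       -0.01646963]), 'joint_efforts': array([ 2.05610922e-03, -5.70951
[... 745 characters left out ...]

side plate_top []
side ledge_top [([292, 151], 0.64), ([392, 288], 0.31)]
side pan_center [([207, 210], 0.94), ([296, 173], 0.59), ([352, 179], 0.56)]
side teekey [([280, 375], 0.61)]
top crank_hub [([406, 225], 0.87), ([429, 158], 0.79), ([343, 324], 0.68), ([350, 198], 0.41)]
top crank_foot [([343, 324], 0.73), ([422, 163], 0.73), ([401, 232], 0.69), ([273, 331], 0.39)]
top crank_grip [([384, 254], 0.9), ([397, 171], 0.74), ([358, 291], 0.59)]
top shaft_tip [([261, 253], 0.61)]
top shaft_pin [([273, 332], 0.17)]
top plate_top []
top ledge_top [([146, 240], 0.72)]
top pan_center [([180, 171], 0.88), ([187, 242], 0.84), ([203, 344], 0.82)]
top teekey [([411, 308], 0.72), ([386, 251], 0.24)]
```

View pics/side0.png

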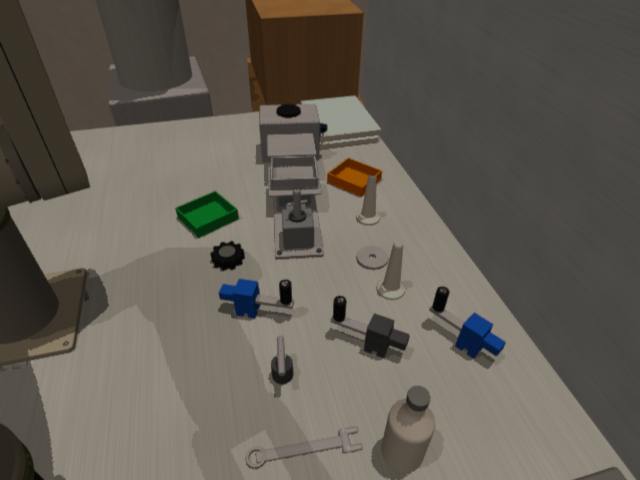

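View pics/top0.png

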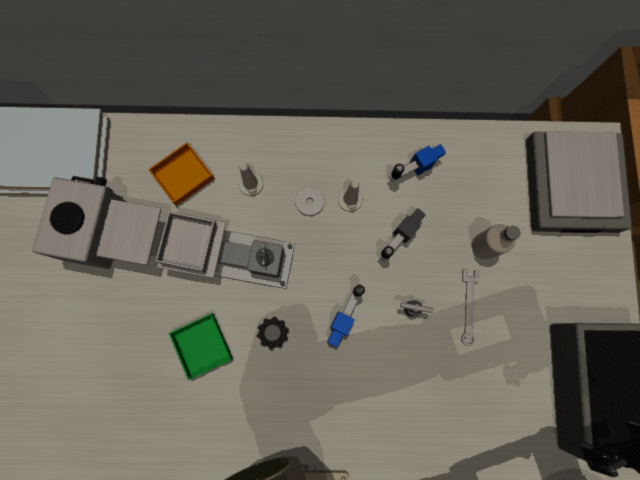

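The side view shows three cranks: blue at (245,294), dark at (376,328) and blue at (476,330). In the top view they are at (343,324), (406,225) and (429,158). The dark steel one, top (406,225), is the one meant. The pan meant is the steel one at top (187,242), standing on the plate. I'll confirm both in enlarged crops and triangulate.

```bash
cat > h.py <<'E'
import numpy as np, cv2
from bench import r
from scipy.spatial.transform import Rotation as R
C={n:r.camera_model(n) for n in ("side","top")}
def ray(n,p):
    m=C[n];K=m["intrinsics"];T=m["cam_to_world"]
    d=T[:3,:3]@np.linalg.solve(K,[p[0],p[1],1.]);return T[:3,3],d/np.linalg.norm(d)
def tri(ps,pt):
    A=np.zeros((3,3));b=np.zeros(3);rs=[ray("side",ps),ray("top",pt)]
    for o,d in rs:
        P=np.eye(3)-np.outer(d,d);A+=P;b+=P@o
    x=np.linalg.solve(A,b);return x,[round(float(np.linalg.norm((np.eye(3)-np.outer(d,d))@(x-o))),1) for o,d in rs]
def atz(n,p,z):
    o,d=ray(n,p);return o+d*(z-o[2])/d[2]
def proj(n,X):
    T=C[n]["cam_to_world"];c=T[:3,:3].T@(np.asarray(X,float)-T[:3,3]);q=C[n]["intrinsics"]@c;return q[:2]/q[2]
def crop(im,c,w,h,s,name):
    x0=int(c[0]-w/2);y0=int(c[1]-h/2);x0=max(x0,0);y0=max(y0,0)
    cv2.imwrite(name,cv2.resize(im[y0:y0+h,x0:x0+w,::-1],None,fx=s,fy=s,interpolation=cv2.INTER_CUBIC))
E
python3 - <<'E'
from h import *
np.set_printoptions(precision=1,suppress=True)
S=cv2.imread("pics/side0.png")[:,:,::-1];T=cv2.imread("pics/top0.png")[:,:,::-1]
a=cv2.resize(S[280:370,320:420],None,fx=4,fy=4,interpolation=2);b=cv2.resize(T[190:280,360:460],None,fx=4,fy=4,interpolation=2)
cv2.imwrite("pics/crank0.png",np.hstack([a,b])[:,:,::-1])
a=cv2.resize(S[90:265,240:340],None,fx=3.4,fy=3.4,interpolation=2);b=cv2.resize(T[180:300,80:300],None,fx=2,fy=2,interpolation=2)
b=np.vstack([b,np.zeros((a.shape[0]-b.shape[0],b.shape[1],3),np.uint8)])
cv2.imwrite("pics/lift0.png",np.hstack([a,b])[:,:,::-1])
for t,ps,pt in (("hub",(376,328),(406,225)),("foot",(380,347),(401,232)),("grip",(337,308),(384,254)),("tip",(295,186),(261,253)),("ledge",(292,151),(146,240)),("pan",(296,173),(187,242))):
    print(t,*tri(ps,pt))
for t in ("crank_hub","pan_center","shaft_tip","ledge_top"):
  for n in ("side","top"):
    for d in r.trace(n,t): print(t,n,d["position"],round(d["conf"],2),d["mask"].sum())
E
```

```text
hub [ 653.6 -236.4   53.1] [4.9, 4.9]
foot [ 658.2 -237.8   -8. ] [3.8, 3.8]
grip [ 588.8 -183.9   65.8] [1.1, 1.1]
tip [571.5  83.5 162.4] [1.2, 1.2]
ledge [613.3 343.8  93.4] [7.5, 7.5]
pan [608.6 257.7  79.8] [3.4, 3.4]
crank_hub side [468.9, 330.8] 0.74 2008
crank_hub side [251.2, 299.4] 0.62 1736
crank_hub side [372.4, 329.2] 0.6 1885
crank_hub side [372.1, 258.5] 0.38 573
crank_hub top [402.8, 230.2] 0.91 851
crank_hub top [418.4, 161.6] 0.81 838
crank_hub top [344.3, 319.7] 0.78 773
pan_center side [209.2, 212.1] 0.98 1806
pan_center side [351.4, 177.0] 0.82 1181
pan_center side [294.1, 174.1] 0.56 1532
pan_center top [188.1, 241.9] 0.95 2717
pan_center top [183.2, 173.2] 0.79 2275
pan_center top [198.2, 342.5] 0.63 2649
shaft_tip side [294.5, 226.0] 0.71 2578
shaft_tip side [290.8, 173.5] 0.34 1540
shaft_tip top [254.9, 260.9] 0.97 3327
ledge_top side [289.0, 131.1] 0.9 3243
```

View pics/crank0.png

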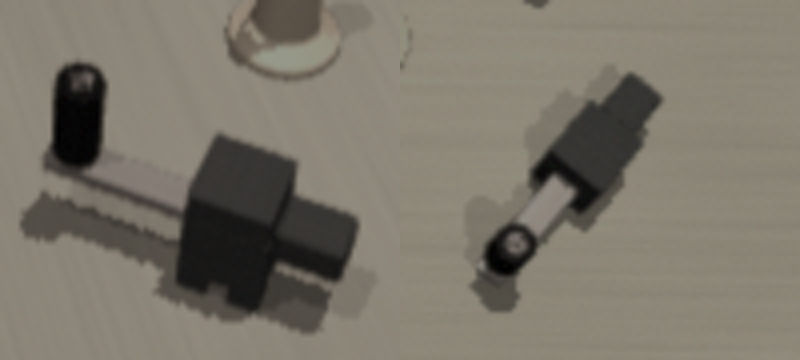

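View pics/lift0.png

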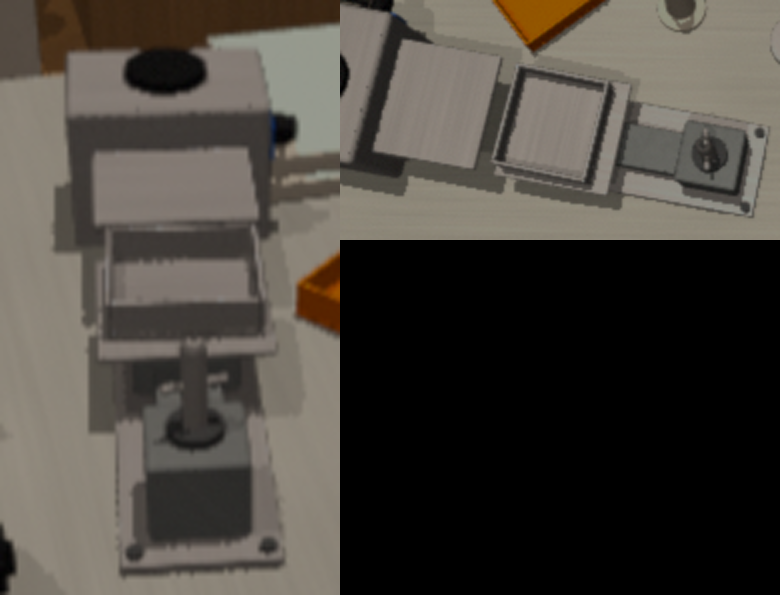

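The left crop shows the dark steel crank in side view (hub about (376,327), grip (339,304)). The top view shows the same one at hub (406,225), grip (387,253). No blue anywhere, so it's the meant one. The steel pan stands on the plate at top (187,242), and the pin shows faintly at the shaft. I need finer corners next.

```bash
python3 - <<'E'
from h import *
S=cv2.imread("pics/side0.png");T=cv2.imread("pics/top0.png")
def g(im,x0,y0,w,h,s):
    o=cv2.resize(im[y0:y0+h,x0:x0+w],None,fx=s,fy=s,interpolation=2)
    o=np.clip(o.astype(float)*1.8,0,255).astype(np.uint8)
    for i in range(0,w,10):
        cv2.line(o,(i*s,0),(i*s,4 if i%50 else 12),(0,255,255),1);cv2.putText(o,str(x0+i),(i*s,20),0,.35,(0,255,255),1)
    for i in range(0,h,10):
        cv2.line(o,(0,i*s),(6,i*s),(0,255,255),1);cv2.putText(o,str(y0+i),(8,i*s+4),0,.35,(0,255,255),1)
    return o
cv2.imwrite("pics/c_s.png",g(S,325,285,90,74,8))
cv2.imwrite("pics/c_t.png",g(T,375,200,60,66,8))
cv2.imwrite("pics/s_s.png",g(S,255,175,80,74,8))
cv2.imwrite("pics/s_t.png",g(T,212,222,90,72,8))
E
```

```text
(no output)
```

View pics/c_s.png

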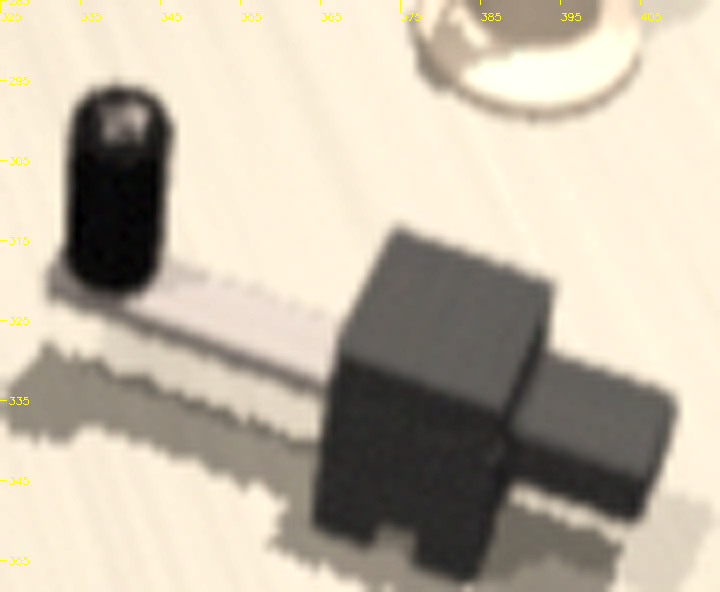

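View pics/c_t.png

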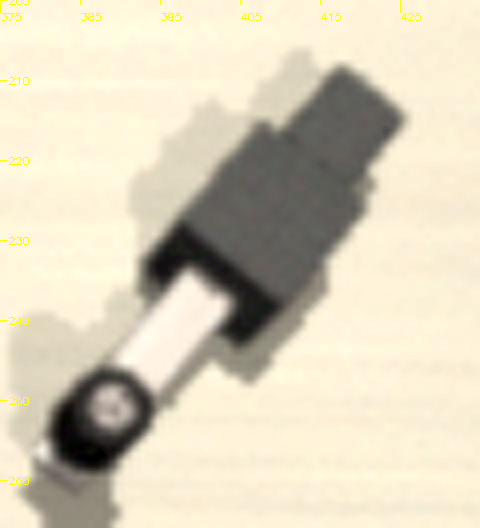

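View pics/s_s.png

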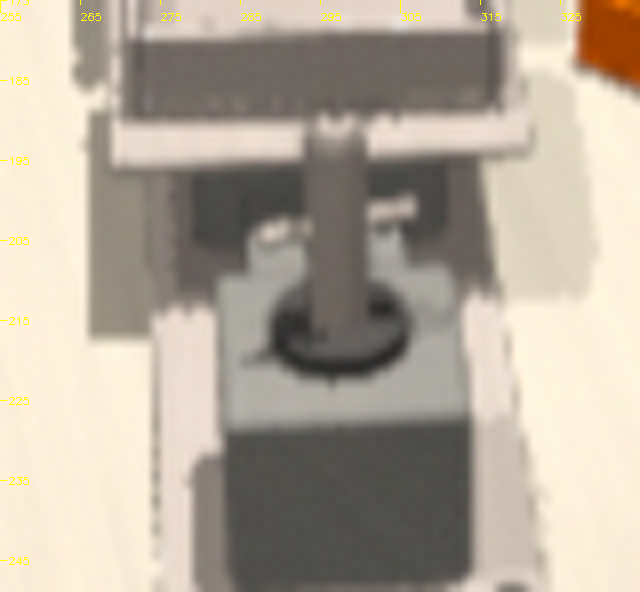

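View pics/s_t.png

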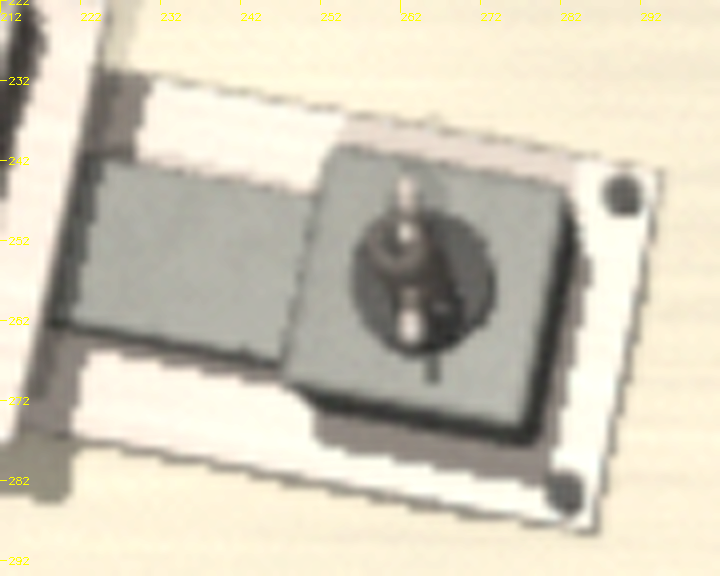

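```bash
cat > fit.py <<'E'
from h import *
from scipy.optimize import least_squares
np.set_printoptions(precision=1,suppress=True)
def cr(x0,y0): return lambda p: (np.array(p)+.5)/8-.5+[x0,y0]
cs,ct,ss,st=cr(325,285),cr(375,200),cr(255,175),cr(212,222)
def fit(obs,x0):
    def f(v,off=True):
        c,s=np.cos(v[2]),np.sin(v[2]);o=[]
        for n,X,p in obs:
            W=[v[0]+c*X[0]-s*X[1],v[1]+s*X[0]+c*X[1],X[2]];o+=list(proj(n,W)-p)
        return np.array(o)
    q=least_squares(f,x0,loss="soft_l1");print(q.x[:2],np.degrees(q.x[2]));print(f(q.x).reshape(-1,2));return q.x
h=20
O=[("side",(h,-h,68),0)]
S=[((340,350),(h,h,68)),((395,228),(h,-h,68)),((553,283),(-h,-h,68)),((500,415),(-h,h,68)),((313,522),(h,h,0)),((468,580),(-h,h,0)),((123,120),(80,0,95))]
T=[((265,122),(-h,-h,68)),((368,200),(-h,h,68)),((283,305),(h,h,68)),((185,222),(h,-h,68)),((148,280),(h,-h,0)),((240,345),(h,h,0)),((112,405),(80,0,95))]
def best(S,T,fs,ft,x0):
    for n in ("both","side","top"):
        print(n);o=[]
        if n!="top": o+=[("side",X,fs(p)) for p,X in S]
        if n!="side": o+=[("top",X,ft(p)) for p,X in T]
        v=fit(o,x0)
if __name__=="__main__":
    best(S,T,cs,ct,[640,-220,np.radians(140)])
    print("base")
    S2=[((232,428),(-35,-35,76)),((470,420),(35,-35,76)),((337,128),(0,0,149)),((340,325),(0,0,85))]
    T2=[((335,148),(35,35,76)),((567,185),(35,-35,76)),((528,435),(-35,-35,76)),((285,380),(-35,35,76)),((397,250),(0,0,150)),((423,282),(0,0,85))]
    best(S2,T2,ss,st,[570,80,0])
    # pin
    for p,q in (((408,178),(411,335)),):
        a,b=atz("top",st(p),116),atz("top",st(q),116);print("pin top",a,b,(a+b)/2,np.degrees(np.arctan2(*(b-a)[1::-1])))
    a,b=atz("side",ss((262,232)),116),atz("side",ss((412,206)),116);print("pin side",a,b,(a+b)/2,np.degrees(np.arctan2(*(b-a)[1::-1])))
E
python3 fit.py
```

```text
both
[ 653.5 -240.8] 140.35295951990557
[[-1.2  0.2]
 [-0.5 -0.6]
 [ 0.7 -0.1]
 [ 0.4 -0.1]
 [-0.7  1.3]
 [ 0.3  1.7]
 [-0.3  0.1]
 [-0.2 -1.1]
 [ 0.5  0.3]
 [ 0.3  0.2]
 [-1.1 -0.6]
 [-1.5 -2. ]
 [-0.1  0.5]
 [ 0.1 -0.1]]
side
[ 654.  -240.4] 140.0848377286782
[[-1.  -0.1]
 [-0.2 -0.8]
 [ 0.9 -0.3]
 [ 0.5 -0.4]
 [-0.5  0.9]
 [ 0.4  1.5]
 [-0.1 -0.3]]
top
[ 652.9 -241.2] 140.50470349291518
[[-0.1 -0.8]
 [ 0.7  0.5]
 [ 0.5  0.5]
 [-1.  -0.3]
 [-1.3 -1.7]
 [ 0.1  0.7]
 [ 0.4  0.2]]
base
both
[574.5  83.6] -9.263761643932437
[[-1.8  0.4]
 [ 0.3 -0.3]
 [-0.7  0.5]
 [-0.4 -0.6]
 [-0.7 -0.8]
 [ 1.   0. ]
 [-0.  -0.6]
 [-0.7  0.7]
 [ 0.5 -0.9]
 [ 0.3 -0.3]]
side
[575.9  83.4] -10.125138385276706
[[-1.4  0.3]
 [ 0.7 -0.2]
 [-0.   0.5]
 [ 0.3 -0.6]]
top
[573.7  83.8] -9.192940594205933
[[-0.8 -0.5]
 [ 0.9  0.3]
 [-0.1 -0.3]
 [-0.7  1.1]
 [ 0.4 -0.5]
 [ 0.2  0.1]]
pin top [597.6  86.  116. ] [554.9  83.8 116. ] [576.2  84.9 116. ] -176.9792307179734
pin side [555.2  88.1 116. ] [597.9  89.8 116. ] [576.6  88.9 116. ] 2.2615733079777844
```

The fits agree within about 1 mm between the cameras:
- **Crank:** hub at (653.5,-240.8), yaw 140.3°.
- **Shaft:** at (574.5,83.7), base yaw about -9.3°.
- **Pin:** visible, about 2.5° from world x, so the crank yaw to fit is 92.5°.

Next I'll estimate the plate and ledge and the bystanders, then plan the approach.

```bash
cat >> h.py <<'E'
def plan(x,y,z,yaw):
    s=r.sense();Rc=R.from_euler("xyz",s["tcp_rot"],degrees=True)
    Rt=R.from_euler("xyz",[-90,0,yaw],degrees=True)
    d=Rc.inv().apply(np.array([x,y,z])-s["tool_pos"])/1000
    w=(Rc.inv()*Rt).as_rotvec()
    print("t",round(s["time"],2),"pos",s["tool_pos"].round(1),"rot",s["tcp_rot"].round(1),"F",s["ft_force"].round(1),"M",s["wrist_torque"].round(2),"gap",round(s["finger_gap"],1),"j",s["joint_pos"].round(0))
    print("shift m",d.round(4),"turn rad",w.round(3))
E
python3 - <<'E'
from h import *
np.set_printoptions(precision=1,suppress=True)
for t in ("nozzle_a","teekey","ringnut","cutplate","cleaner","wrench"):
    for n in ("side","top"):
        for d in r.spot_point(n,t):
            if d["conf"]>.4: print(t,n,atz(n,d["position"],0)[:2],round(d["conf"],2))
plan(653.5,-240.8,230,-39.7)
E
```

```text
nozzle_a side [770.  131.8] 0.76
nozzle_a side [ 737.7 -115.1] 0.59
nozzle_a top [763.7 131.9] 0.66
nozzle_a top [ 729.6 -115.4] 0.61
teekey side [ 466.4 -254.8] 0.61
teekey top [ 469.7 -257.2] 0.72
ringnut side [407.5  69.2] 0.7
ringnut side [631.  380.2] 0.41
ringnut top [405.3  67.6] 0.91
cutplate side [728.   -7.3] 0.84
cutplate top [725.8  -7.3] 0.86
cleaner side [ 622.7 -433.7] 0.71
cleaner side [629.6 307.6] 0.53
cleaner top [ 617.8 -435.5] 0.9
cleaner top [ 736.3 -108.3] 0.71
wrench side [ 477.4 -390.1] 0.83
wrench top [ 473.9 -387.3] 0.81
t 2.0 pos [ 235.2 -552.   303.9] rot [ -90.     0.  -156.9] F [ 0.7 -0.5  0.3] M [-0. -0.  0.] gap 85.7 j [-72.   7.  85.   0.  87.  -5.]
shift m [-0.5  0.1 -0.1] turn rad [-0. -2. -0.]
```

Request:
arm_command([
  [-0.02, 0, -0.005, 0, -0.08, 0],
  [-0.06, 0, -0.015, 0, -0.25, 0],
  [-0.12, 0.01, -0.03, 0, -0.43, 0],
  [-0.18, 0.02, -0.045, 0, -0.61, 0],
  [-0.24, 0.03, -0.06, 0, -0.79, 0],
  [-0.3, 0.04, -0.075, 0, -0.97, 0],
  [-0.36, 0.05, -0.088, 0, -1.15, 0],
  [-0.41, 0.06, -0.1, 0, -1.33, 0],
  [-0.46, 0.07, -0.111, 0, -1.51, 0],
  [-0.49, 0.074, -0.118, 0, -1.69, 0],
], jaw=-1)

```text
time: 3.25
tool_pos: [641.2, -249.2, 228.8]
tcp_rot: [-90.0, 0.1, -59.6]
ft_force: [-0.4, -0.5, 0.6]
finger_gap: 85.2
```

```bash
sed -i 's/print("shift m",d.round(4),"turn rad",w.round(3))/print("shift m",[f"{v:.4f}" for v in d],"turn rad",[f"{v:.3f}" for v in w])/' h.py; python3 - <<'E'
from h import *
plan(653.5,-240.8,106,-39.7)
E
```

```text
t 3.25 pos [ 641.2 -249.2  228.8] rot [-90.    0.1 -59.6] F [-0.4 -0.5  0.6] M [ 0.   -0.03  0.04] gap 85.2 j [-26.  23.  74.   0.  82. -56.]
shift m ['-0.0009', '0.1228', '0.0148'] turn rad ['0.000', '-0.348', '-0.001']
```

Request:
arm_command([
  [0, 0.005, 0.005, 0, -0.12, 0],
  [0, 0.015, 0.01, 0, -0.24, 0],
  [0, 0.03, 0.015, 0, -0.35, 0],
  [0, 0.05, 0.015, 0, -0.35, 0],
  [0, 0.07, 0.015, 0, -0.35, 0],
  [0, 0.09, 0.015, 0, -0.35, 0],
  [0, 0.105, 0.015, 0, -0.35, 0],
  [0, 0.115, 0.015, 0, -0.35, 0],
  [0, 0.12, 0.015, 0, -0.35, 0],
  [0, 0.12, 0.015, 0, -0.35, 0],
])

```text
time: 4.5
tool_pos: [652.8, -243.9, 109.9]
tcp_rot: [-90.0, -0.0, -40.0]
ft_force: [-0.2, 0.3, -0.0]
finger_gap: 85.6
```

```bash
python3 - <<'E'
from h import *
plan(653.5,-240.8,106,-39.7)
S=r.snapshot("side");T=r.snapshot("top")
a=cv2.resize(S[240:370,310:430],None,fx=3,fy=3,interpolation=2);b=cv2.resize(T[180:310,340:460],None,fx=3,fy=3,interpolation=2)
cv2.imwrite("pics/g1.png",np.hstack([a,b])[:,:,::-1])
E
```

```text
t 4.5 pos [ 652.8 -243.9  109.9] rot [-90.  -0. -40.] F [-0.2  0.3 -0. ] M [ 0.02  0.02 -0.05] gap 85.6 j [-25.  31.  78.   0.  72. -75.]
shift m ['-0.0015', '0.0039', '0.0028'] turn rad ['-0.000', '-0.006', '0.000']
```

View pics/g1.png

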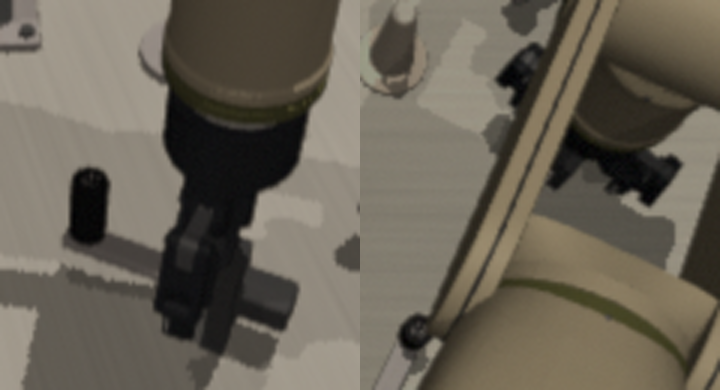

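Request:
arm_command([
  [-0.001, 0.003, 0.0015, 0, -0.003, 0],
  [-0.0015, 0.005, 0.003, 0, -0.006, 0],
  [-0.0015, 0.005, 0.003, 0, -0.006, 0],
  [-0.0015, 0.005, 0.003, 0, -0.006, 0],
  [-0.0015, 0.005, 0.003, 0, -0.006, 0],
  [-0.0015, 0.005, 0.003, 0, -0.006, 0],
  [-0.0015, 0.005, 0.003, 0, -0.006, 0],
  [-0.0015, 0.005, 0.003, 0, -0.006, 0],
  [-0.0015, 0.005, 0.003, 0, -0.006, 0],
  [-0.0015, 0.005, 0.003, 0, -0.006, 0],
])

```text
time: 5.85
tool_pos: [653.5, -240.6, 104.9]
tcp_rot: [-90.0, -0.0, -39.7]
ft_force: [0.0, -0.3, 0.6]
finger_gap: 85.6
```

Request:
arm_command([
  [0, 0, 0, 0, 0, 0],
  [0, 0, 0, 0, 0, 0],
  [0, 0, 0, 0, 0, 0],
  [0, 0, 0, 0, 0, 0],
  [0, 0, 0, 0, 0, 0],
  [0, 0, 0, 0, 0, 0],
  [0, 0, 0, 0, 0, 0],
  [0, 0, 0, 0, 0, 0],
  [0, 0, 0, 0, 0, 0],
  [0, 0, 0, 0, 0, 0],
], jaw=1, force=50)

```text
time: 7.1
tool_pos: [653.7, -240.5, 105.0]
tcp_rot: [-90.0, -0.0, -39.7]
ft_force: [0.9, 1.4, 0.9]
finger_gap: 39.0
```

```bash
python3 - <<'E'
from h import *
plan(653.5,-240.8,280,-39.7)
E
```

```text
t 7.1 pos [ 653.7 -240.5  105. ] rot [-90.   -0.  -39.7] F [0.9 1.4 0.9] M [ 0.27 -0.24  0.03] gap 39.0 j [-24.  31.  78.   0.  71. -75.]
shift m ['0.0001', '-0.1750', '-0.0003'] turn rad ['-0.000', '0.000', '0.000']
```

Request:
arm_command([
  [0, -0.01, 0, 0, 0, 0],
  [0, -0.03, 0, 0, 0, 0],
  [0, -0.06, 0, 0, 0, 0],
  [-0.005, -0.09, 0.004, 0, 0, 0],
  [-0.02, -0.12, 0.015, 0, 0.05, 0],
  [-0.045, -0.145, 0.033, 0, 0.12, 0],
  [-0.075, -0.16, 0.056, 0, 0.22, 0],
  [-0.105, -0.17, 0.078, 0, 0.32, 0],
  [-0.135, -0.175, 0.1, 0, 0.42, 0],
  [-0.16, -0.175, 0.119, 0, 0.51, 0],
])

```text
time: 8.35
tool_pos: [606.1, -45.7, 282.0]
tcp_rot: [-89.9, -0.1, -69.1]
ft_force: [0.5, -0.1, -4.7]
finger_gap: 39.1
```

```bash
python3 - <<'E'
from h import *
plan(574.5,83.7,275,-87.5)
E
```

```text
t 8.35 pos [606.1 -45.7 282. ] rot [-89.9  -0.1 -69.1] F [ 0.5 -0.1 -4.7] M [ 0.01 -0.04  0.01] gap 39.1 j [ -9.   9.  86.  -0.  85. -30.]
shift m ['-0.1322', '0.0069', '0.0167'] turn rad ['-0.002', '0.321', '0.001']
```

Request:
arm_command([
  [-0.025, 0, 0.003, 0, 0.06, 0],
  [-0.05, 0.001, 0.006, 0, 0.12, 0],
  [-0.075, 0.002, 0.009, 0, 0.18, 0],
  [-0.095, 0.003, 0.012, 0, 0.23, 0],
  [-0.112, 0.005, 0.014, 0, 0.27, 0],
  [-0.124, 0.006, 0.016, 0, 0.3, 0],
  [-0.13, 0.007, 0.0165, 0, 0.315, 0],
  [-0.132, 0.007, 0.0167, 0, 0.321, 0],
  [-0.132, 0.007, 0.0167, 0, 0.321, 0],
  [-0.132, 0.007, 0.0167, 0, 0.321, 0],
])

```text
time: 9.6
tool_pos: [574.6, 81.8, 273.0]
tcp_rot: [-90.0, -0.0, -87.3]
ft_force: [1.0, 0.1, -5.9]
finger_gap: 39.2
```

```bash
python3 - <<'E'
from h import *
plan(574.5,83.7,270,-87.5)
S=r.snapshot("side");T=r.snapshot("top")
a=cv2.resize(S[130:260,240:340],None,fx=4,fy=4,interpolation=2);b=cv2.resize(T[180:310,210:310],None,fx=4,fy=4,interpolation=2)
cv2.imwrite("pics/g2.png",np.clip(1.6*np.hstack([a,b])[:,:,::-1],0,255))
E
```

```text
t 9.6 pos [574.6  81.8 273. ] rot [-90.   -0.  -87.3] F [ 1.   0.1 -5.9] M [ 0.09 -0.01  0.01] gap 39.2 j [ 3.  5. 91. -0. 84.  0.]
shift m ['-0.0019', '0.0030', '-0.0000'] turn rad ['-0.000', '0.003', '0.000'][ WARN:0@4.062] global loadsave.cpp:1063 imwrite_ Unsupported depth image for selected encoder is fallbacked to CV_8U.
```

View pics/g2.png

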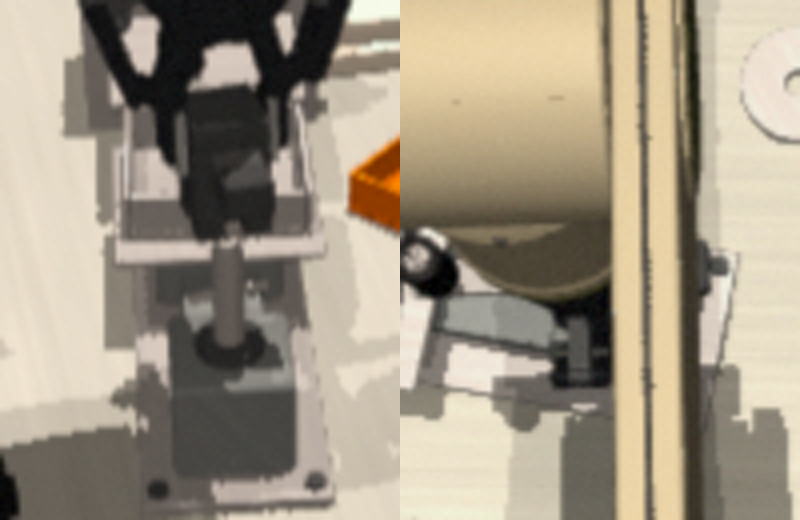

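Request:
arm_command([
  [-0.001, 0.004, 0, 0, 0, 0],
  [-0.0018, 0.009, 0, 0, 0.003, 0],
  [-0.0019, 0.014, 0, 0, 0.003, 0],
  [-0.0019, 0.017, 0, 0, 0.003, 0],
  [-0.0019, 0.019, 0, 0, 0.003, 0],
  [-0.0019, 0.02, 0, 0, 0.003, 0],
  [-0.0019, 0.021, 0, 0, 0.003, 0],
  [-0.0019, 0.022, 0, 0, 0.003, 0],
  [-0.0019, 0.022, 0, 0, 0.003, 0],
  [-0.0019, 0.022, 0, 0, 0.003, 0],
])

```text
time: 10.95
tool_pos: [574.5, 84.2, 251.0]
tcp_rot: [-90.0, -0.0, -87.5]
ft_force: [-0.3, 0.2, -5.6]
finger_gap: 39.3
```

```bash
python3 - <<'E'
from h import *
plan(574.5,83.7,250,-87.5)
E
```

```text
t 10.95 pos [574.5  84.2 251. ] rot [-90.   -0.  -87.5] F [-0.3  0.2 -5.6] M [ 0.    0.02 -0.  ] gap 39.3 j [ 3.  6. 92. -0. 82.  1.]
shift m ['0.0005', '0.0010', '0.0000'] turn rad ['-0.000', '0.000', '0.000']
```

Request:
arm_command([
  [0, 0.001, 0, 0, 0, 0],
  [0, 0.002, 0, 0, 0, 0],
  [0, 0.003, 0, 0, 0, 0],
  [0, 0.004, 0, 0, 0, 0],
  [0, 0.005, 0, 0, 0, 0],
  [0, 0.006, 0, 0, 0, 0],
  [0, 0.007, 0, 0, 0, 0],
  [0, 0.008, 0, 0, 0, 0],
  [0, 0.008, 0, 0, 0, 0],
  [0, 0.008, 0, 0, 0, 0],
])

```text
time: 12.2
tool_pos: [574.4, 84.2, 242.9]
tcp_rot: [-90.0, -0.0, -87.5]
ft_force: [0.3, -0.5, -5.9]
finger_gap: 39.1
```

```bash
python3 - <<'E'
from h import *
plan(574.5,83.7,230,-87.5)
E
```

```text
t 12.2 pos [574.4  84.2 242.9] rot [-90.   -0.  -87.5] F [ 0.3 -0.5 -5.9] M [0.04 0.03 0.  ] gap 39.1 j [ 3.  7. 93. -0. 81.  1.]
shift m ['0.0005', '0.0129', '0.0001'] turn rad ['0.000', '0.000', '0.000']
```

Request:
arm_command([
  [0, 0.002, 0, 0, 0, 0],
  [0, 0.004, 0, 0, 0, 0],
  [0, 0.006, 0, 0, 0, 0],
  [0, 0.008, 0, 0, 0, 0],
  [0, 0.01, 0, 0, 0, 0],
  [0, 0.012, 0, 0, 0, 0],
  [0, 0.014, 0, 0, 0, 0],
  [0, 0.015, 0, 0, 0, 0],
  [0, 0.016, 0, 0, 0, 0],
  [0, 0.016, 0, 0, 0, 0],
])

```text
time: 13.45
tool_pos: [574.7, 84.6, 227.2]
tcp_rot: [-89.9, 0.0, -87.5]
ft_force: [1.4, 6.0, -2.3]
finger_gap: 39.2
```

```bash
python3 - <<'E'
from h import *
plan(574.5,83.7,212,-87.5)
S=r.snapshot("side")
a=cv2.resize(S[130:260,240:340],None,fx=4.5,fy=4.5,interpolation=2)
cv2.imwrite("pics/g3.png",np.clip(1.8*a[:,:,::-1],0,255).astype(np.uint8))
E
```

```text
t 13.45 pos [574.7  84.6 227.2] rot [-89.9   0.  -87.5] F [ 1.4  6.  -2.3] M [ 1.06 -0.36 -0.01] gap 39.2 j [ 3.  7. 94.  0. 79.  1.]
shift m ['0.0009', '0.0152', '-0.0003'] turn rad ['-0.001', '0.001', '-0.001']
```

View pics/g3.png

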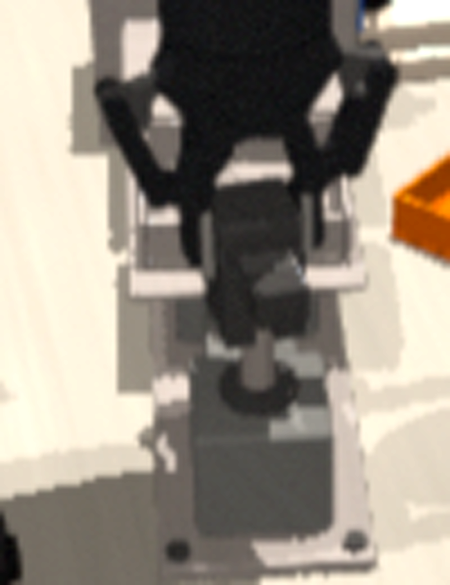

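Request:
arm_command([
  [-0.0005, 0, 0, 0, 0, 0],
  [-0.001, 0, 0.0003, 0, 0, 0],
  [-0.0012, 0, 0.0003, 0, 0, 0],
  [-0.0012, 0, 0.0003, 0, 0, 0],
  [-0.0012, 0.0005, 0.0003, 0, 0, 0],
  [-0.0012, 0.001, 0.0003, 0, 0, 0],
  [-0.0012, 0.0015, 0.0003, 0, 0, 0],
  [-0.0012, 0.002, 0.0003, 0, 0, 0],
  [-0.0012, 0.002, 0.0003, 0, 0, 0],
  [-0.0012, 0.002, 0.0003, 0, 0, 0],
])

```text
time: 14.75
tool_pos: [574.7, 85.4, 224.9]
tcp_rot: [-90.0, -0.0, -87.5]
ft_force: [3.1, 0.1, -3.5]
finger_gap: 39.2
```

```bash
python3 - <<'E'
from h import *
plan(574.5,85.4,212,-87.5)
E
```

```text
t 14.75 pos [574.7  85.4 224.9] rot [-90.   -0.  -87.5] F [ 3.1  0.1 -3.5] M [-0.1  -0.73  0.05] gap 39.2 j [ 3.  7. 94. -0. 79.  1.]
shift m ['0.0000', '0.0129', '-0.0002'] turn rad ['-0.000', '0.000', '0.000']
```

Request:
arm_command([
  [0, 0, 0.0004, 0, 0, 0],
  [0, 0, 0.0007, 0, 0, 0],
  [0, 0.0005, 0.0007, 0, 0, 0],
  [0, 0.001, 0.0007, 0, 0, 0],
  [0, 0.0015, 0.0007, 0, 0, 0],
  [0, 0.002, 0.0007, 0, 0, 0],
  [0, 0.0025, 0.0007, 0, 0, 0],
  [0, 0.003, 0.0007, 0, 0, 0],
  [0, 0.003, 0.0007, 0, 0, 0],
  [0, 0.003, 0.0007, 0, 0, 0],
])

```text
time: 16.0
tool_pos: [575.4, 85.5, 221.9]
tcp_rot: [-90.0, 0.0, -87.5]
ft_force: [0.1, 0.2, -5.2]
finger_gap: 39.6
```

```bash
python3 - <<'E'
from h import *
plan(574.5,85.4,212,-87.5)
E
```

```text
t 16.0 pos [575.4  85.5 221.9] rot [-90.    0.  -87.5] F [ 0.1  0.2 -5.2] M [-0.01 -0.05  0.02] gap 39.6 j [ 3.  8. 94.  0. 79.  1.]
shift m ['0.0001', '0.0099', '-0.0009'] turn rad ['-0.000', '0.000', '-0.000']
```

Request:
arm_command([
  [0, 0.001, 0, 0, 0, 0],
  [0, 0.002, 0, 0, 0, 0],
  [0, 0.003, 0, 0, 0, 0],
  [0, 0.004, 0, 0, 0, 0],
  [0, 0.005, 0, 0, 0, 0],
  [0, 0.006, 0, 0, 0, 0],
  [0, 0.007, 0, 0, 0, 0],
  [0, 0.008, 0, 0, 0, 0],
  [0, 0.0085, 0, 0, 0, 0],
  [0, 0.009, 0, 0, 0, 0],
])

```text
time: 17.25
tool_pos: [575.4, 85.5, 212.9]
tcp_rot: [-90.0, 0.0, -87.5]
ft_force: [-0.4, 0.1, -5.8]
finger_gap: 39.2
```

```bash
python3 - <<'E'
from h import *
plan(575.4,85.5,210.5,-87.5)
E
```

```text
t 17.25 pos [575.4  85.5 212.9] rot [-90.    0.  -87.5] F [-0.4  0.1 -5.8] M [-0.02  0.01  0.04] gap 39.2 j [ 3.  8. 94.  0. 78.  1.]
shift m ['-0.0000', '0.0024', '0.0000'] turn rad ['-0.000', '0.000', '-0.000']
```

Request:
arm_command([
  [0, 0.0002, 0, 0, 0, 0],
  [0, 0.0004, 0, 0, 0, 0],
  [0, 0.0006, 0, 0, 0, 0],
  [0, 0.0008, 0, 0, 0, 0],
  [0, 0.001, 0, 0, 0, 0],
  [0, 0.0012, 0, 0, 0, 0],
  [0, 0.0013, 0, 0, 0, 0],
  [0, 0.0013, 0, 0, 0, 0],
  [0, 0.0013, 0, 0, 0, 0],
  [0, 0.0013, 0, 0, 0, 0],
])

```text
time: 18.5
tool_pos: [575.4, 85.5, 211.8]
tcp_rot: [-90.0, 0.0, -87.5]
ft_force: [-0.4, 0.3, -0.9]
finger_gap: 39.4
```

```bash
python3 - <<'E'
from h import *
plan(575.4,85.5,210.5,-87.5)
E
```

```text
t 18.5 pos [575.4  85.5 211.8] rot [-90.    0.  -87.5] F [-0.4  0.3 -0.9] M [0.01 0.4  0.04] gap 39.4 j [ 3.  8. 94.  0. 78.  1.]
shift m ['-0.0000', '0.0013', '-0.0000'] turn rad ['-0.000', '0.000', '-0.000']
```

The crank dropped over the pin without resistance. The TCP stopped at 211.8 against an expected 212, with the load shifting to the pin, so it is fully home. Now I'll measure the plate and ledge heights from the initial pictures.

```bash
python3 - <<'E'
from h import *
S=cv2.imread("pics/side0.png");T=cv2.imread("pics/top0.png")
def g(im,x0,y0,w,h,s):
    o=cv2.resize(im[y0:y0+h,x0:x0+w],None,fx=s,fy=s,interpolation=2)
    o=np.clip(o.astype(float)*1.4,0,255).astype(np.uint8)
    for i in range(0,w,10): cv2.putText(o,str(x0+i),(i*s,10),0,.35,(0,255,255),1);cv2.line(o,(i*s,12),(i*s,16),(0,255,255),1)
    for i in range(0,h,10): cv2.putText(o,str(y0+i),(8,i*s+4),0,.35,(0,255,255),1);cv2.line(o,(0,i*s),(6,i*s),(0,255,255),1)
    return o
cv2.imwrite("pics/p_s.png",g(S,255,125,80,74,8))
cv2.imwrite("pics/p_t.png",g(T,92,192,144,100,5))
E
```

```text
(no output)
```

View pics/p_s.png

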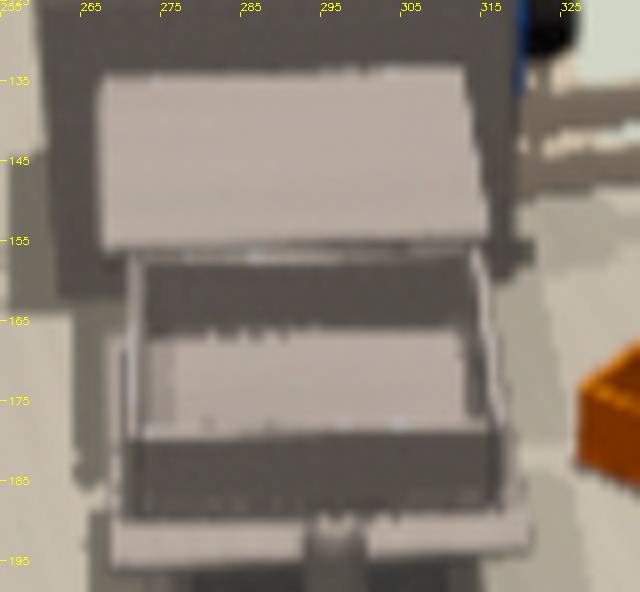

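View pics/p_t.png

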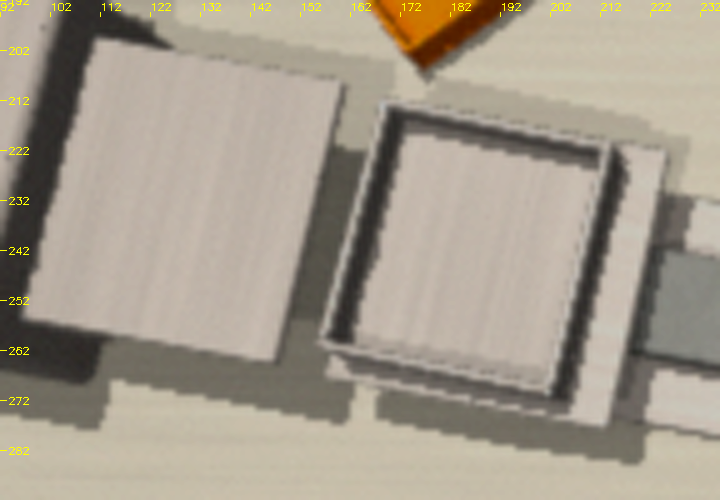

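```bash
cat > fit2.py <<'E'
from h import *
from scipy.optimize import least_squares
np.set_printoptions(precision=2,suppress=True)
cs=lambda p:(np.array(p)+.5)/8-.5+[255,125]
ct=lambda p:(np.array(p)+.5)/5-.5+[92,192]
def fit(obs,x0,fixyaw=None,lab=""):
    def f(v):
        c,s=np.cos(v[2]),np.sin(v[2])
        return np.array([proj(n,[v[0]+c*X[0]-s*X[1],v[1]+s*X[0]+c*X[1],v[3]+(X[2] if len(X)>2 else 0)])-p for n,X,p in obs]).ravel()
    q=least_squares(f,x0,loss="soft_l1");print(lab,q.x[:2],np.degrees(q.x[2]),"z",q.x[3]);print(f(q.x).reshape(-1,2).tolist() and f(q.x).reshape(-1,2).round(1).tolist());return q.x
L=[("side",(-65,57.5),cs((103,78))),("side",(65,57.5),cs((463,68))),("side",(65,-57.5),cs((487,235))),("side",(-65,-57.5),cs((103,248))),
("top",(65,57.5),ct((93,38))),("top",(-65,57.5),ct((22,318))),("top",(65,-57.5),ct((343,83))),("top",(-65,-57.5),ct((277,360)))]
if __name__=="__main__":
    fit(L,[620,380,-.16,95],lab="ledge"); fit(L[:4],[620,380,-.16,95],lab="ledge side"); fit(L[4:],[620,380,-.16,95],lab="ledge top")
    # plate near corners, bottom edge of front face in side (z-6) 
    P=[("side",(-65,-65,-6),cs((113,567))),("side",(65,-65,-6),cs((530,550))),("top",(65,-65),ct((667,150))),("top",(-65,-65),ct((607,425)))]
    fit(P,[603,253,-.16,60],lab="plate")
    # pan rim: near corners outer, z+32
    for w,l in ((115,105),(105,115)):
        P=[("side",(-w/2,-l/2),cs((135,438))),("side",(w/2,-l/2),cs((505,428))),("top",(w/2,-l/2),ct((612,143))),("top",(-w/2,-l/2),ct((550,393))),("top",(w/2,l/2),ct((385,102))),("top",(-w/2,l/2),ct((322,342))),("side",(-w/2,l/2),cs((132,255))),("side",(w/2,l/2),cs((475,248)))]
        fit(P,[603,253,-.16,95],lab="panrim %d"%w)
E
python3 fit2.py
```

```text
ledge [625.51 385.05] -9.218982052512953 z 91.67151406762375
[[-1.1, 0.5], [-0.1, 0.0], [0.7, -0.1], [-0.6, 0.3], [-0.1, -0.8], [-0.6, -0.1], [0.5, -0.8], [-0.0, 0.7]]
ledge side [630.38 406.05] -10.111402138354785 z 80.08763449566025
[[-0.1, 0.3], [0.1, 0.2], [0.1, -0.2], [-0.2, -0.3]]
ledge top [628.51 391.96] -8.94138944604187 z 73.73114013524751
[[0.1, 0.1], [0.1, -0.1], [-0.1, -0.3], [-0.1, 0.3]]
plate [603.49 252.1 ] -9.43170654563407 z 70.87394035522352
[[-0.6, 0.3], [0.4, -0.1], [0.1, -0.8], [-0.2, 0.4]]
panrim 115 [606.04 257.72] -10.62630251676885 z 98.42427081310261
[[-1.0, 0.2], [0.1, -0.1], [0.5, -0.5], [0.5, 0.2], [-0.4, -1.6], [-1.1, 0.8], [-0.4, 0.5], [1.0, 0.1]]
panrim 105 [604.98 255.82] -10.22962245228266 z 100.46229426746723
[[0.9, 1.1], [-1.8, 0.8], [2.8, 2.2], [4.1, -1.3], [-2.8, 0.5], [-2.1, -1.3], [1.1, -0.8], [-1.4, -1.2]]
```

Request:
arm_command([
  [0, 0, 0, 0, 0, 0],
  [0, 0, 0, 0, 0, 0],
  [0, 0, 0, 0, 0, 0],
  [0, 0, 0, 0, 0, 0],
  [0, 0, 0, 0, 0, 0],
  [0, 0, 0, 0, 0, 0],
  [0, -0.004, 0, 0, 0, 0],
  [0, -0.01, 0, 0, 0, 0],
  [0, -0.016, 0, 0, 0, 0],
  [0, -0.021, 0, 0, 0, 0],
], jaw=-1)

```text
time: 19.75
tool_pos: [575.6, 85.5, 233.4]
tcp_rot: [-90.0, 0.0, -87.5]
ft_force: [0.2, -0.4, 0.3]
finger_gap: 85.9
```

```bash
python3 - <<'E'
from h import *
plan(571.9,165.4,233,-87.5)
S=r.snapshot("side")
a=cv2.resize(S[110:240,240:340],None,fx=4.5,fy=4.5,interpolation=2)
cv2.imwrite("pics/g4.png",np.clip(1.8*a[:,:,::-1],0,255).astype(np.uint8))
E
```

```text
t 19.75 pos [575.6  85.5 233.4] rot [-90.    0.  -87.5] F [ 0.2 -0.4  0.3] M [-0.06 -0.02 -0.06] gap 85.9 j [ 3.  7. 93. -0. 80.  1.]
shift m ['-0.0800', '0.0004', '-0.0001'] turn rad ['-0.001', '0.000', '-0.000']
```

View pics/g4.png

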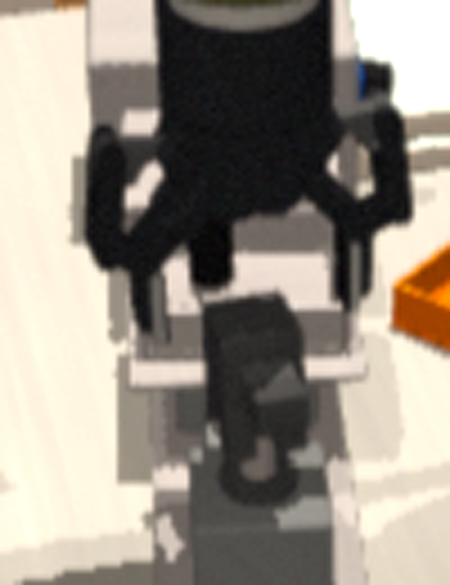

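Request:
arm_command([
  [-0.008, 0, 0, 0, 0, 0],
  [-0.022, 0, 0, 0, 0, 0],
  [-0.038, 0, 0, 0, 0, 0],
  [-0.054, 0, 0, 0, 0, 0],
  [-0.068, 0, 0, 0, 0, 0],
  [-0.076, 0, 0, 0, 0, 0],
  [-0.08, 0, 0, 0, 0, 0],
  [-0.08, 0, 0, 0, 0, 0],
  [-0.08, 0, 0, 0, 0, 0],
  [-0.08, 0, 0, 0, 0, 0],
])

```text
time: 21.05
tool_pos: [571.9, 165.0, 232.6]
tcp_rot: [-90.0, -0.0, -87.5]
ft_force: [-0.3, 0.6, -0.8]
finger_gap: 85.3
```

```bash
python3 - <<'E'
from h import *
plan(571.9,165.4,233,-87.5)
S=r.snapshot("side")
a=cv2.resize(S[90:220,240:340],None,fx=4.5,fy=4.5,interpolation=2)
cv2.imwrite("pics/g5.png",np.clip(1.8*a[:,:,::-1],0,255).astype(np.uint8))
E
```

```text
t 21.05 pos [571.9 165.  232.6] rot [-90.   -0.  -87.5] F [-0.3  0.6 -0.8] M [ 0.01  0.   -0.01] gap 85.3 j [11.  9. 91. -0. 80.  9.]
shift m ['-0.0004', '-0.0004', '-0.0000'] turn rad ['-0.000', '-0.000', '0.000']
```

View pics/g5.png

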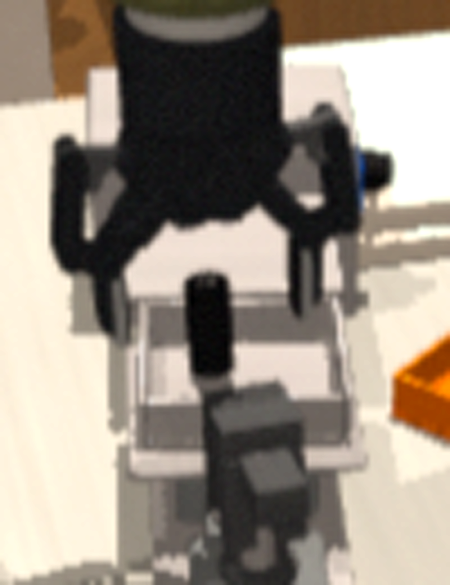

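Request:
arm_command([
  [0, 0, 0, 0, 0, 0],
  [0, 0, 0, 0, 0, 0],
  [0, 0, 0, 0, 0, 0],
  [0, 0, 0, 0, 0, 0],
  [0, 0, 0, 0, 0, 0],
  [0, 0, 0, 0, 0, 0],
  [0, 0, 0, 0, 0, 0],
  [0, 0, 0, 0, 0, 0],
  [0, 0, 0, 0, 0, 0],
  [0, 0, 0, 0, 0, 0],
], jaw=1, force=30)

```text
time: 22.35
tool_pos: [571.8, 165.4, 232.6]
tcp_rot: [-90.0, 0.0, -87.5]
ft_force: [0.4, 0.8, 0.8]
finger_gap: 23.4
```

```bash
cat >> h.py <<'E'
def circ(dphi,cx=575.4,cy=85.5,rad=80.0,z=232.6,n=10):
    """rows for a clockwise turn by dphi deg about the shaft, from the measured pose"""
    s=r.sense();p=s["tool_pos"];Rc=R.from_euler("xyz",s["tcp_rot"],degrees=True)
    ph=np.arctan2(p[1]-cy,p[0]-cx)
    print("t",round(s["time"],2),"pos",p.round(1),"phi",np.degrees(ph).round(1),"rad",np.hypot(p[0]-cx,p[1]-cy).round(1),"yaw",s["tcp_rot"][2].round(1),"F",s["ft_force"].round(1),"gap",round(s["finger_gap"],1))
    for k in range(1,n+1):
        u=k/n;u=u if n<3 else (u*u*(3-2*u)*.6+u*.4)
        a=ph-np.radians(dphi)*u
        d=Rc.inv().apply(np.array([cx+rad*np.cos(a),cy+rad*np.sin(a),z])-p)/1000
        print([round(float(v),4) for v in d],end=", ")
    print()
E
python3 - <<'E'
from h import *
circ(90)
E
```

```text
t 22.35 pos [571.8 165.4 232.6] phi 92.5 rad 80.0 yaw -87.5 F [0.4 0.8 0.8] gap 23.4
[0.0003, -0.0, 0.0071], [0.002, -0.0, 0.0177], [0.006, -0.0, 0.0306], [0.0132, -0.0, 0.0441], [0.0234, -0.0, 0.0566], [0.0359, -0.0, 0.0668], [0.0494, -0.0, 0.074], [0.0622, -0.0, 0.078], [0.0728, -0.0, 0.0797], [0.08, -0.0, 0.08],
```

Request:
arm_command([
  [0.0003, 0, 0.007, 0, 0, 0],
  [0.002, 0, 0.0177, 0, 0, 0],
  [0.006, 0, 0.0305, 0, 0, 0],
  [0.0132, 0, 0.044, 0, 0, 0],
  [0.0234, 0, 0.0565, 0, 0, 0],
  [0.036, 0, 0.0668, 0, 0, 0],
  [0.0494, 0, 0.074, 0, 0, 0],
  [0.0622, 0, 0.078, 0, 0, 0],
  [0.0728, 0, 0.0797, 0, 0, 0],
  [0.08, 0, 0.08, 0, 0, 0],
])

```text
time: 23.6
tool_pos: [657.5, 88.4, 234.8]
tcp_rot: [-89.7, 0.0, -87.5]
ft_force: [-0.9, 3.5, 10.7]
finger_gap: 23.2
```

```bash
python3 - <<'E'
from h import *
circ(90)
E
```

```text
t 23.6 pos [657.5  88.4 234.8] phi 2.0 rad 82.1 yaw -87.5 F [-0.9  3.5 10.7] gap 23.2
[0.0071, 0.0022, -0.0025], [0.0177, 0.0022, -0.0043], [0.0305, 0.0022, -0.0084], [0.0439, 0.0021, -0.0157], [0.0564, 0.0021, -0.026], [0.0665, 0.002, -0.0386], [0.0735, 0.002, -0.0522], [0.0775, 0.0019, -0.065], [0.0791, 0.0019, -0.0756], [0.0793, 0.0018, -0.0828],
```

```bash
python3 - <<'E'
from h import *
S=r.snapshot("side");T=r.snapshot("top")
print(r.sense()["ft_force"].round(1),r.sense()["tool_pos"].round(1))
a=cv2.resize(S[110:240,250:350],None,fx=4,fy=4,interpolation=2);b=cv2.resize(T[180:310,210:310],None,fx=4,fy=4,interpolation=2)
cv2.imwrite("pics/g6.png",np.clip(1.7*np.hstack([a,b])[:,:,::-1],0,255).astype(np.uint8))
E
```

```text
[ 0.3  3.1 10.2] [657.5  87.9 234.9]
```

View pics/g6.png

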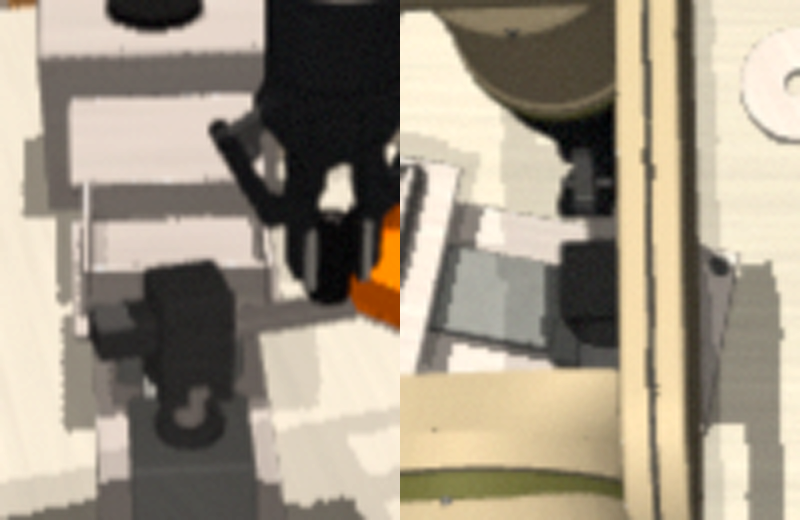

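The force on the tool rose to 10 N upward while winding. I'll release and see how the crank sits before going on.

Request:
arm_command([
  [0, 0, 0, 0, 0, 0],
  [0, 0, 0, 0, 0, 0],
  [0, 0, 0, 0, 0, 0],
  [0, 0, 0, 0, 0, 0],
  [0, 0, 0, 0, 0, 0],
  [0, 0, 0, 0, 0, 0],
  [0, 0, 0, 0, 0, 0],
  [0, 0, 0, 0, 0, 0],
  [0, 0, 0, 0, 0, 0],
  [0, 0, 0, 0, 0, 0],
], jaw=0)

```text
time: 24.95
tool_pos: [655.3, 89.0, 232.6]
tcp_rot: [-90.0, 0.0, -87.5]
ft_force: [0.3, -0.1, -0.5]
finger_gap: 42.8
```

```bash
python3 - <<'E'
from h import *
circ(90)
S=r.snapshot("side")
o=cv2.resize(S[110:240,250:380],None,fx=5,fy=5,interpolation=2);o=np.clip(1.7*o,0,255).astype(np.uint8)
c=np.array([575.4,85.5]);a=np.radians(2.5)
for z in (0,68):
  for X in ((20,20),(20,-20),(-20,-20),(-20,20)):
    w=[c[0]+np.cos(a)*X[0]-np.sin(a)*X[1],c[1]+np.sin(a)*X[0]+np.cos(a)*X[1],107+z]
    p=(proj("side",w)-[250,110]+.5)*5; cv2.circle(o,tuple(int(v) for v in p),2,(255,0,0),-1)
for z in (45,94):
    p=(proj("side",[c[0]+80*np.cos(a),c[1]+80*np.sin(a),107+z])-[250,110]+.5)*5; cv2.circle(o,tuple(int(v) for v in p),2,(255,0,0),-1)
cv2.imwrite("pics/g7.png",o[:,:,::-1])
E
```

```text
t 24.95 pos [655.3  89.  232.6] phi 2.5 rad 80.0 yaw -87.5 F [ 0.3 -0.1 -0.5] gap 42.8
[0.0071, 0.0, -0.0003], [0.0177, 0.0, -0.002], [0.0306, 0.0, -0.0061], [0.044, 0.0, -0.0132], [0.0566, 0.0, -0.0234], [0.0668, 0.0, -0.036], [0.0739, 0.0, -0.0494], [0.078, 0.0, -0.0623], [0.0796, 0.0, -0.0729], [0.08, 0.0, -0.08],
```

View pics/g7.png

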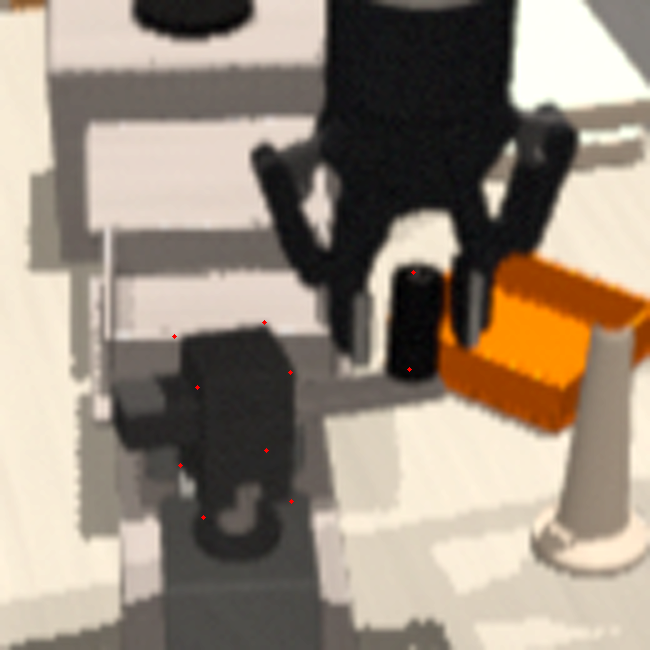

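Once released, the hub and sleeve match their predicted fully-home positions (hub front edge (203,517), sleeve (413,272) in the crop) and the force is zero. So it was only a tilt bind. I'll re-grip with 20 N and wind more slowly.

Request:
arm_command([
  [0, 0, 0, 0, 0, 0],
  [0, 0, 0, 0, 0, 0],
  [0, 0, 0, 0, 0, 0],
  [0, 0, 0, 0, 0, 0],
  [0, 0, 0, 0, 0, 0],
  [0.003, 0, 0, 0, 0, 0],
  [0.01, 0, -0.0006, 0, 0, 0],
  [0.0177, 0, -0.002, 0, 0, 0],
  [0.025, 0, -0.004, 0, 0, 0],
  [0.0306, 0, -0.0061, 0, 0, 0],
], jaw=1, force=20)

```text
time: 26.25
tool_pos: [653.3, 58.2, 236.1]
tcp_rot: [-89.5, 0.0, -87.5]
ft_force: [8.9, 1.1, 6.6]
finger_gap: 23.4
```

```bash
python3 - <<'E'
from h import *
circ(45)
E
```

```text
t 26.25 pos [653.3  58.2 236.1] phi -19.3 rad 82.6 yaw -87.5 F [8.9 1.1 6.6] gap 23.4
[0.0023, 0.0035, -0.0038], [0.0071, 0.0034, -0.0062], [0.0129, 0.0034, -0.0096], [0.0191, 0.0034, -0.0141], [0.0252, 0.0033, -0.0195], [0.0307, 0.0033, -0.0254], [0.0353, 0.0032, -0.0315], [0.0389, 0.0032, -0.0372], [0.0414, 0.0031, -0.042], [0.0428, 0.0031, -0.0452],
```

```bash
python3 - <<'E'
from h import *
S=r.snapshot("side");T=r.snapshot("top")
circ(45)
o=cv2.resize(S[110:240,250:380],None,fx=5,fy=5,interpolation=2);o=np.clip(1.7*o,0,255).astype(np.uint8)
cv2.imwrite("pics/g8.png",o[:,:,::-1])
print(r.sense()["wrist_torque"],r.sense()["joint_efforts"])
E
```

```text
t 26.35 pos [653.2  57.7 236.1] phi -19.6 rad 82.6 yaw -87.5 F [6.9 0.1 9. ] gap 23.7
[0.0023, 0.0035, -0.0038], [0.0071, 0.0035, -0.0063], [0.0129, 0.0034, -0.0097], [0.0191, 0.0034, -0.0142], [0.0251, 0.0033, -0.0196], [0.0305, 0.0033, -0.0256], [0.0351, 0.0032, -0.0317], [0.0387, 0.0032, -0.0374], [0.0411, 0.0031, -0.0422], [0.0426, 0.0031, -0.0454], 
[ 0.15700941 -1.02982502 -0.05817542] [ -0.11062022 -59.23972964 -41.19364858  -0.25774023   2.46670201
  -0.1591352 ]
```

View pics/g8.png

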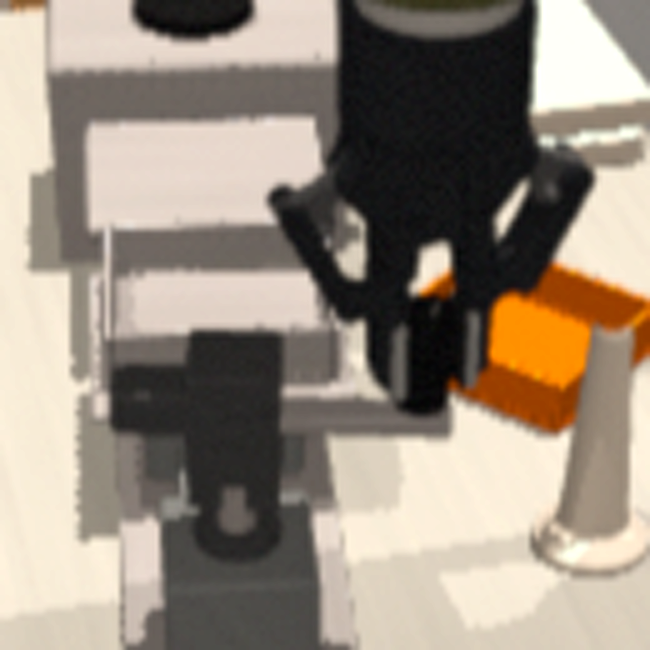

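```bash
python3 - <<'E'
from h import *
o=cv2.imread("pics/g8.png")
def draw(a,z0,col):
    c=np.array([575.4,85.5]);a=np.radians(a)
    for z in (0,68):
      for X in ((20,20),(20,-20),(-20,-20),(-20,20)):
        w=[c[0]+np.cos(a)*X[0]-np.sin(a)*X[1],c[1]+np.sin(a)*X[0]+np.cos(a)*X[1],z0+z]
        p=(proj("side",w)-[250,110]+.5)*5; cv2.circle(o,tuple(int(v) for v in p),2,col,-1)
    for z,rr in ((45,80),(94,80),(42,94)):
        p=(proj("side",[c[0]+rr*np.cos(a),c[1]+rr*np.sin(a),z0+z])-[250,110]+.5)*5; cv2.circle(o,tuple(int(v) for v in p),2,col,-1)
draw(-19.6,107,(0,0,255));draw(-19.6,112,(0,255,0))
cv2.imwrite("pics/g8b.png",o)
E
```

```text
(no output)
```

View pics/g8b.png

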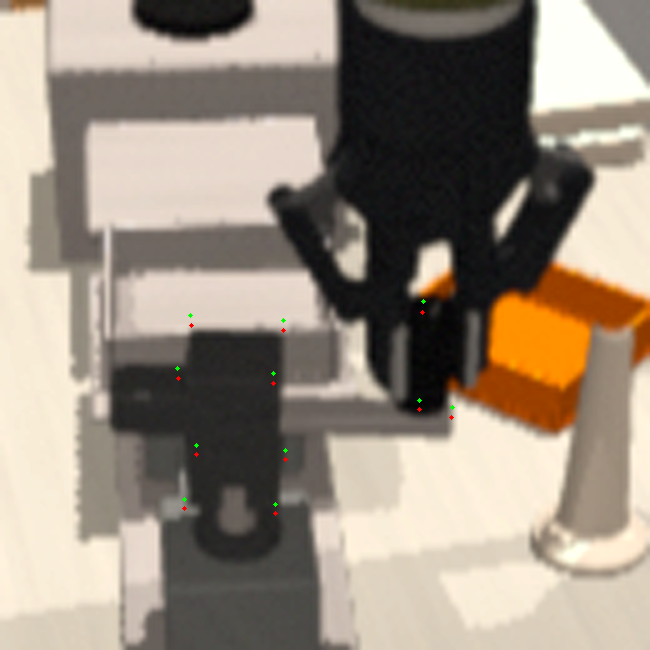

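The overlay shows the crank still home. The upward force is explained: the shut fingertips reach lower than I assumed and ride on the crank arm (crop (400,400)). I'll open, raise 9 mm and re-grip higher on the sleeve.

Request:
arm_command([
  [0, 0, 0, 0, 0, 0],
  [0, 0, 0, 0, 0, 0],
  [0, 0, 0, 0, 0, 0],
  [0, 0, 0, 0, 0, 0],
  [0, -0.003, 0, 0, 0, 0],
  [0, -0.006, 0, 0, 0, 0],
  [0, -0.009, 0, 0, 0, 0],
  [0, -0.009, 0, 0, 0, 0],
  [0, -0.009, 0, 0, 0, 0],
  [0, -0.009, 0, 0, 0, 0],
], jaw=0)

```text
time: 27.6
tool_pos: [650.5, 58.1, 241.4]
tcp_rot: [-90.0, 0.0, -87.5]
ft_force: [-0.7, 0.2, -0.9]
finger_gap: 42.4
```

Request:
arm_command([
  [0, 0, 0, 0, 0, 0],
  [0, 0, 0, 0, 0, 0],
  [0, 0, 0, 0, 0, 0],
  [0, 0, 0, 0, 0, 0],
  [0, 0, 0, 0, 0, 0],
  [0, 0, 0, 0, 0, 0],
  [0, 0, 0, 0, 0, 0],
  [0, 0, 0, 0, 0, 0],
  [0, 0, 0, 0, 0, 0],
  [0, 0, 0, 0, 0, 0],
], jaw=1, force=25)

```text
time: 28.85
tool_pos: [652.7, 58.2, 244.2]
tcp_rot: [-89.6, -0.0, -87.5]
ft_force: [6.3, 0.3, 5.5]
finger_gap: 23.1
```

```bash
python3 - <<'E'
from h import *
circ(70,z=241.5)
E
```

```text
t 28.85 pos [652.7  58.2 244.2] phi -19.5 rad 81.9 yaw -87.5 F [6.3 0.3 5.5] gap 23.1
[0.0043, 0.0027, -0.0041], [0.0117, 0.0026, -0.0081], [0.0202, 0.0026, -0.0142], [0.0287, 0.0025, -0.0225], [0.0364, 0.0025, -0.0324], [0.0424, 0.0024, -0.0435], [0.0464, 0.0023, -0.0547], [0.0485, 0.0023, -0.0649], [0.0492, 0.0022, -0.0732], [0.0492, 0.0022, -0.0788],
```

Request:
arm_command([
  [0.0005, 0, 0.0012, 0, 0, 0],
  [0.001, 0, 0.0023, 0, 0, 0],
  [0.001, 0, 0.0023, 0, 0, 0],
  [0.005, 0, 0.0004, 0, 0, 0],
  [0.01, 0, -0.0023, 0, 0, 0],
  [0.0148, 0, -0.0053, 0, 0, 0],
  [0.0182, 0, -0.0078, 0, 0, 0],
  [0.0182, 0, -0.0078, 0, 0, 0],
  [0.0182, 0, -0.0078, 0, 0, 0],
  [0.0182, 0, -0.0078, 0, 0, 0],
])

```text
time: 30.1
tool_pos: [644.9, 39.6, 243.4]
tcp_rot: [-89.8, -0.0, -87.5]
ft_force: [3.6, -0.2, 4.9]
finger_gap: 23.0
```

```bash
python3 - <<'E'
from h import *
circ(60,cx=578,z=241.5)
S=r.snapshot("side");T=r.snapshot("top")
o=cv2.resize(S[120:240,250:350],None,fx=4,fy=4,interpolation=2);b=cv2.resize(T[190:310,210:310],None,fx=4,fy=4,interpolation=2);o=np.clip(1.7*np.hstack([o,b]),0,255).astype(np.uint8)
cv2.imwrite("pics/g9.png",o[:,:,::-1]);print(r.sense()["wrist_torque"])
E
```

```text
t 30.1 pos [644.9  39.6 243.4] phi -34.5 rad 81.1 yaw -87.5 F [ 3.6 -0.2  4.9] gap 23.0
[0.003, 0.0018, -0.0039], [0.0083, 0.0018, -0.0088], [0.0142, 0.0018, -0.0155], [0.0199, 0.0018, -0.0239], [0.0248, 0.0017, -0.0336], [0.0283, 0.0017, -0.0437], [0.0304, 0.0016, -0.0537], [0.0311, 0.0016, -0.0627], [0.031, 0.0016, -0.0698], [0.0306, 0.0015, -0.0746], 
[ 0.07818005 -0.46910577 -0.05119289]
```

View pics/g9.png

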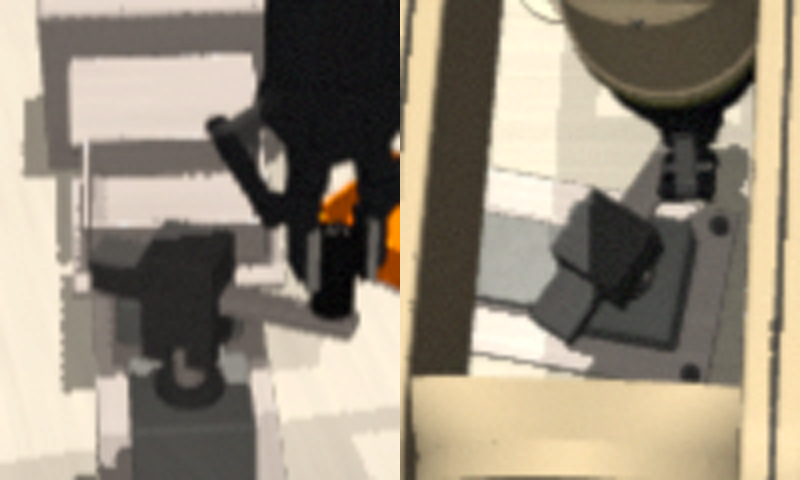

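The tilt is just the crank drooping slightly on its clearance while the jaws hold the sleeve upright. The forces are a few N, so I'll continue winding on a slightly larger radius.

```bash
cat >> h.py <<'E'
def circ2(pc,dphi,cx=575.4,cy=85.5,rad=82.0,yaw=-87.5,n=10):
    """rows from commanded xy pc"""
    Rc=R.from_euler("xyz",[-90,0,yaw],degrees=True);p=np.array([*pc,0.])
    ph=np.arctan2(p[1]-cy,p[0]-cx);L=[]
    for k in range(1,n+1):
        u=k/n;u=(u*u*(3-2*u)*.6+u*.4);a=ph-np.radians(dphi)*u
        q=np.array([cx+rad*np.cos(a),cy+rad*np.sin(a),0]);L.append([round(float(v),4) for v in Rc.inv().apply(q-p)/1000])
    print("phi0",np.degrees(ph).round(1),L);print("end cmd",q[:2].round(1))
E
python3 - <<'E'
from h import *
circ2((643.5,39.6),60)
E
```

```text
phi0 -34.0 [[0.0038, -0.0, -0.0031], [0.0092, -0.0, -0.0081], [0.0153, -0.0, -0.0149], [0.0213, -0.0, -0.0235], [0.0264, -0.0, -0.0333], [0.0301, -0.0, -0.0437], [0.0323, -0.0, -0.0539], [0.0331, -0.0, -0.0631], [0.0331, -0.0, -0.0704], [0.0326, -0.0, -0.0753]]
end cmd [569.7   3.7]
```

Request:
arm_command([
  [0.0038, 0, -0.0031, 0, 0, 0],
  [0.0092, 0, -0.008, 0, 0, 0],
  [0.0153, 0, -0.015, 0, 0, 0],
  [0.0213, 0, -0.0235, 0, 0, 0],
  [0.0264, 0, -0.0333, 0, 0, 0],
  [0.03, 0, -0.0437, 0, 0, 0],
  [0.0323, 0, -0.054, 0, 0, 0],
  [0.033, 0, -0.063, 0, 0, 0],
  [0.033, 0, -0.0704, 0, 0, 0],
  [0.0325, 0, -0.0753, 0, 0, 0],
])

```text
time: 31.45
tool_pos: [570.9, 2.4, 243.6]
tcp_rot: [-89.7, -0.2, -87.5]
ft_force: [4.0, -6.2, 6.0]
finger_gap: 23.3
```

```bash
python3 - <<'E'
from h import *
circ2((569.7,3.7),75)
s=r.sense();print(s["tool_pos"].round(1),s["tcp_rot"].round(1),s["ft_force"].round(1),s["wrist_torque"].round(2),s["finger_gap"])
E
```

```text
phi0 -94.0 [[-0.0009, -0.0, -0.006], [-0.0031, -0.0, -0.0149], [-0.0073, -0.0, -0.0257], [-0.0138, -0.0, -0.037], [-0.0225, -0.0, -0.0477], [-0.0329, -0.0, -0.0568], [-0.0439, -0.0, -0.0636], [-0.0545, -0.0, -0.0682], [-0.0633, -0.0, -0.0707], [-0.0693, -0.0, -0.0718]]
end cmd [494.9  69.8]
[570.9   2.4 243.6] [-89.7  -0.2 -87.5] [ 4.  -6.2  6. ] [-0.85 -0.71  0.03] 23.28876841401884
```

```bash
python3 - <<'E'
from h import *
circ2((569.7,3.7),75,rad=83.5)
E
```

```text
phi0 -94.0 [[0.0006, -0.0, -0.0063], [-0.0017, -0.0, -0.0154], [-0.0059, -0.0, -0.0263], [-0.0125, -0.0, -0.0378], [-0.0214, -0.0, -0.0487], [-0.032, -0.0, -0.058], [-0.0433, -0.0, -0.065], [-0.054, -0.0, -0.0696], [-0.063, -0.0, -0.0722], [-0.0691, -0.0, -0.0733]]
end cmd [493.4  69.5]
```

Request:
arm_command([
  [0.0006, -0.001, -0.006, 0, 0, 0],
  [-0.0017, -0.002, -0.0154, 0, 0, 0],
  [-0.006, -0.0025, -0.0263, 0, 0, 0],
  [-0.0125, -0.0025, -0.0378, 0, 0, 0],
  [-0.0214, -0.0025, -0.0487, 0, 0, 0],
  [-0.032, -0.0025, -0.058, 0, 0, 0],
  [-0.0433, -0.0025, -0.065, 0, 0, 0],
  [-0.054, -0.0025, -0.0696, 0, 0, 0],
  [-0.063, -0.0025, -0.0722, 0, 0, 0],
  [-0.069, -0.0025, -0.0733, 0, 0, 0],
])

```text
time: 32.7
tool_pos: [494.4, 70.1, 244.2]
tcp_rot: [-89.7, -0.0, -87.5]
ft_force: [15.5, -0.4, -7.5]
finger_gap: 23.2
```

```bash
python3 - <<'E'
from h import *
circ2((493.4,69.5),60,rad=83)
S=r.snapshot("side")
s=r.sense();print(s["tool_pos"].round(1),s["tcp_rot"].round(1),s["ft_force"].round(1),s["wrist_torque"].round(2),s["finger_gap"])
o=cv2.resize(S[120:240,220:350],None,fx=5,fy=5,interpolation=2);o=np.clip(1.7*o,0,255).astype(np.uint8)
cv2.imwrite("pics/g10.png",o[:,:,::-1])
E
```

```text
phi0 -169.0 [[-0.005, 0.0, -0.0], [-0.0124, 0.0, -0.0004], [-0.0217, 0.0, 0.0001], [-0.0321, 0.0, 0.002], [-0.0428, 0.0, 0.0054], [-0.0529, 0.0, 0.0102], [-0.0618, 0.0, 0.0159], [-0.0689, 0.0, 0.0218], [-0.0741, 0.0, 0.0271], [-0.0773, 0.0, 0.0309]]
end cmd [520.9 148.1]
[494.3  70.5 244.2] [-89.7  -0.  -87.4] [14.7 -1.  -7.4] [-0.11 -2.89 -0.06] 23.07205296451082
```

View pics/g10.png

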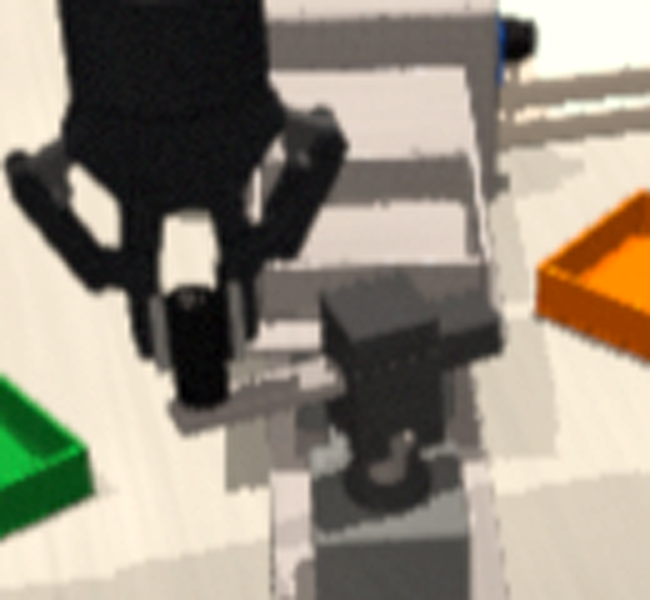

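```bash
python3 - <<'E'
from h import *
circ2((493.4,69.5),45,cx=577.5,cy=83.5,rad=80)
E
```

```text
phi0 -170.5 [[-0.0042, 0.0, 0.0049], [-0.0096, 0.0, 0.0046], [-0.0163, 0.0, 0.0049], [-0.0239, 0.0, 0.0058], [-0.0318, 0.0, 0.0076], [-0.0394, 0.0, 0.0101], [-0.0464, 0.0, 0.0132], [-0.0523, 0.0, 0.0165], [-0.0568, 0.0, 0.0195], [-0.0596, 0.0, 0.0216]]
end cmd [512.4 130. ]
```

Request:
arm_command([
  [-0.003, 0, 0.003, 0, 0, 0],
  [-0.009, 0, 0.0045, 0, 0, 0],
  [-0.0163, 0, 0.0049, 0, 0, 0],
  [-0.0239, 0, 0.0058, 0, 0, 0],
  [-0.0318, 0, 0.0076, 0, 0, 0],
  [-0.0394, 0, 0.01, 0, 0, 0],
  [-0.0464, 0, 0.0132, 0, 0, 0],
  [-0.0523, 0, 0.0165, 0, 0, 0],
  [-0.0568, 0, 0.0195, 0, 0, 0],
  [-0.0595, 0, 0.0216, 0, 0, 0],
])

```text
time: 34.0
tool_pos: [510.5, 130.6, 244.1]
tcp_rot: [-90.2, 0.0, -87.4]
ft_force: [-6.8, 0.7, 8.8]
finger_gap: 23.3
```

```bash
python3 - <<'E'
from h import *
S=r.snapshot("side");T=r.snapshot("top")
s=r.sense();print(s["time"],s["tool_pos"].round(1),s["tcp_rot"].round(1),s["ft_force"].round(1),s["wrist_torque"].round(2),s["finger_gap"])
o=cv2.resize(S[115:235,230:330],None,fx=4,fy=4,interpolation=2);b=cv2.resize(T[180:300,130:230],None,fx=4,fy=4,interpolation=2);o=np.clip(1.5*np.hstack([o,b]),0,255).astype(np.uint8)
cv2.imwrite("pics/g11.png",o[:,:,::-1])
E
```

```text
34.1 [510.6 130.7 244.1] [-90.2   0.  -87.4] [-6.5  2.  10. ] [0.03 0.89 0.01] 23.348575092518956
```

View pics/g11.png

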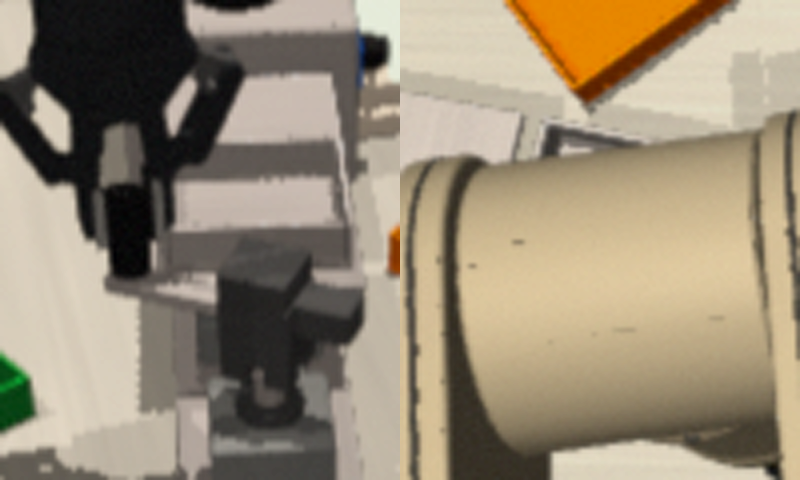

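Request:
arm_command([
  [0, 0, 0, 0, 0, 0],
  [0, 0, 0, 0, 0, 0],
  [0, 0, 0, 0, 0, 0],
  [0, 0, 0, 0, 0, 0],
  [0, -0.004, 0, 0, 0, 0],
  [0, -0.014, 0, 0, 0, 0],
  [0, -0.026, 0, 0, 0, 0],
  [0, -0.038, 0, 0, 0, 0],
  [0, -0.05, 0, 0, 0, 0],
  [0, -0.058, 0, 0, 0, 0],
], jaw=-0.3)

```text
time: 35.35
tool_pos: [512.7, 130.0, 303.4]
tcp_rot: [-89.9, 0.0, -87.5]
ft_force: [0.5, -0.3, -0.4]
finger_gap: 55.6
```

Request:
arm_command([
  [0.02, -0.005, 0, 0, 0, 0],
  [0.06, -0.01, -0.005, 0, 0, 0],
  [0.11, -0.01, -0.015, 0, 0, 0],
  [0.16, -0.01, -0.025, 0, 0, 0],
  [0.21, -0.01, -0.035, 0, 0, 0],
  [0.25, -0.01, -0.045, 0, 0, 0],
  [0.28, -0.01, -0.05, 0, 0, 0],
  [0.3, -0.01, -0.05, 0, 0, 0],
  [0.3, -0.01, -0.05, 0, 0, 0],
  [0.3, -0.01, -0.05, 0, 0, 0],
])

```text
time: 36.6
tool_pos: [475.9, -171.2, 312.0]
tcp_rot: [-90.0, 0.0, -87.5]
ft_force: [-0.2, 0.4, -0.8]
finger_gap: 55.4
```

```bash
python3 - <<'E'
from h import *
S=r.snapshot("side");T=r.snapshot("top")
cv2.imwrite("pics/side2.png",S[:,:,::-1]);cv2.imwrite("pics/top2.png",T[:,:,::-1])
def g(im,x0,y0,w,h,s):
    o=cv2.resize(im[y0:y0+h,x0:x0+w],None,fx=s,fy=s,interpolation=2)
    return np.clip(o.astype(float)*1.4,0,255).astype(np.uint8)
cv2.imwrite("pics/p_s2.png",g(S,255,125,80,74,8)[:,:,::-1])
cv2.imwrite("pics/p_t2.png",g(T,92,192,144,100,5)[:,:,::-1])
print(r.sense()["time"])
E
```

```text
36.7
```

View pics/p_s2.png

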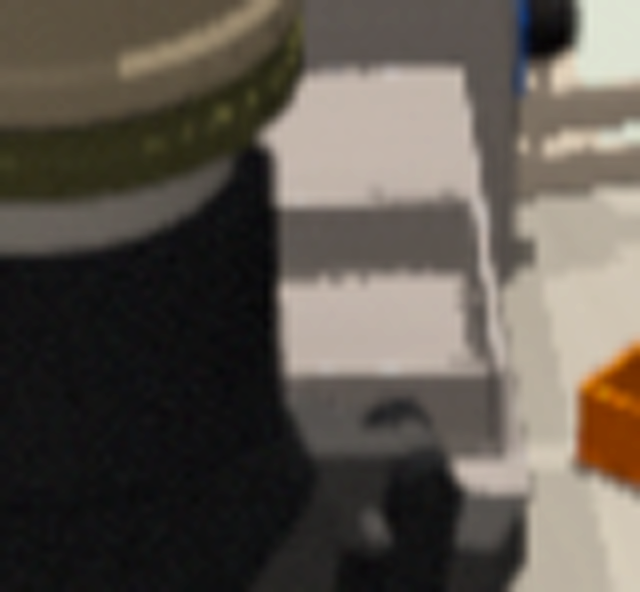

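View pics/p_t2.png

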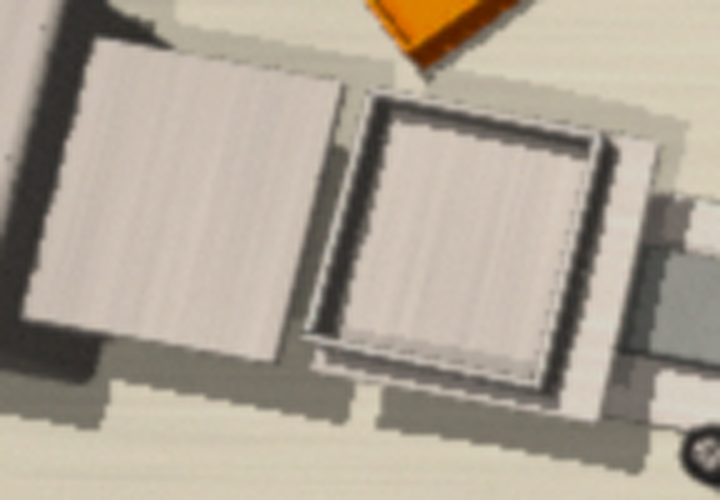

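```bash
python3 - <<'E'
from fit2 import *
for z in (64,70,80,90): print(z,proj("side",[656.5,178.6,z]).round(2),proj("side",[656.5,178.6,z+10]).round(2))
# top: near corners pts0 (667,150),(607,425) -> now (657,142),(598,418)
for z in (70,90): print(z,proj("top",[656.5,178.6,z]).round(2))
print(ct((667,150)),ct((657,143)),ct((607,425)),ct((599,419)),cs((530,550)),cs((525,493)),cs((505,428)),cs((501,375)))
P0=[("side",(65,-65,-6),cs((530,550))),("top",(65,-65),ct((667,150))),("top",(-65,-65),ct((607,425)))]
P1=[("side",(65,-65,-6),cs((526,493))),("top",(65,-65),ct((657,142))),("top",(-65,-65),ct((598,419)))]
for l,P in (("0",P0),("1",P1)): fit(P,[603,253,-.16,60],lab=l)
# fixed xy fits
b=np.radians(-9.3)
def zfit(P,c):
    f=lambda v:np.array([proj(n,[c[0]+np.cos(b)*X[0]-np.sin(b)*X[1],c[1]+np.sin(b)*X[0]+np.cos(b)*X[1],v[0]+(X[2] if len(X)>2 else 0)])-p for n,X,p in P]).ravel()
    q=least_squares(f,[70]);return q.x,f(q.x).round(1)
for P in (P0,P1): print(zfit(P,(603.2,252.5)))
E
```

```text
64 [320.89 193.26] [320.94 189.91]
70 [320.92 191.25] [320.97 187.87]
80 [320.97 187.87] [321.02 184.45]
90 [321.02 184.45] [321.07 180.99]
70 [224.62 221.11]
90 [223.   219.11]
[225.  221.6] [223.  220.2] [213.  276.6] [211.4 275.4] [320.81 193.31] [320.19 186.19] [317.69 178.06] [317.19 171.44]
0 [602.75 252.21] -9.218921793402032 z 70.28104324755492
[[0.2, 0.1], [0.0, -0.5], [-0.1, 0.7]]
1 [601.35 252.51] -8.769067097726074 z 90.98966863340476
[[0.4, 0.1], [0.0, -0.6], [-0.1, 1.4]]
(array([69.78]), array([ 0.3,  0.2, -0. , -0.6, -0.2,  0.6]))
(array([90.61]), array([ 0.9,  0.3,  0.3, -1.1, -0.4,  0.8]))
```

```bash
cat > edge.py <<'E'
from h import *
from scipy.optimize import least_squares
def line(img,p,q,w=3.0,n=60,sign=0,trim=.06):
    """subpixel edge line near p-q; sign +1: bright->dark along normal (row/col increasing normal)"""
    g=cv2.cvtColor(img,cv2.COLOR_BGR2GRAY).astype(np.float32)
    p=np.array(p,float);q=np.array(q,float);t=(q-p)/np.linalg.norm(q-p);nn=np.array([-t[1],t[0]])
    ss=np.arange(-w,w+.01,.1);P=[]
    for u in np.linspace(trim,1-trim,n):
        c=p+(q-p)*u;m=(c+ss[:,None]*nn).astype(np.float32)
        pr=cv2.remap(g,m[:,0][None],m[:,1][None],cv2.INTER_LINEAR)[0];d=np.gradient(cv2.GaussianBlur(pr[None],(0,0),3)[0])
        d=d*sign if sign else abs(d);wgt=np.clip(d,0,None)
        k=d.argmax()
        if d[k]<0.4: continue
        P.append(c+ss[k]*nn)
    P=np.array(P)
    if len(P)<6: return None
    for _ in range(3):
        vx,vy,x0,y0=cv2.fitLine(P.astype(np.float32),cv2.DIST_HUBER,0,.01,.01).ravel()
        nv=np.array([-vy,vx]);res=(P-[x0,y0])@nv;s=max(.15,1.5*np.median(abs(res)));P=P[abs(res)<2*s]
    return np.array([x0,y0]),np.array([vx,vy]),len(P),res.std()
def solve(ls,lt,dz_s=0,yaw=None):
    """edge along base x: side line (edge at z+dz_s), top line (edge at z). find (point x=mid,d) z"""
    def pd(L,X): return ((proj(L[0],X)-L[1][0])@np.array([-L[1][1][1],L[1][1][0]]))
    return pd
E
python3 - <<'E'
from edge import *
np.set_printoptions(precision=2,suppress=True)
S=cv2.imread("pics/side0.png");T=cv2.imread("pics/top0.png");T2=cv2.imread("pics/top2.png")
cs=lambda p:(np.array(p)+.5)/8-.5+[255,125]
ct=lambda p:(np.array(p)+.5)/5-.5+[92,192]
E={"ledge_near_s":(S,cs((103,248)),cs((487,235))),"ledge_far_s":(S,cs((103,78)),cs((463,68))),"plate_bot_s":(S,cs((113,567)),cs((530,550))),
"ledge_near_t":(T,ct((343,83)),ct((277,360))),"plate_near_t":(T,ct((667,150)),ct((607,425))),"plate_near_t2":(T2,ct((657,142)),ct((598,419))),"ledge_near_t2":(T2,ct((343,83)),ct((277,360))),
"ledge_r_t":(T,ct((93,38)),ct((343,83))),"ledge_l_t":(T,ct((22,318)),ct((277,360))),"ledge_r_s":(S,cs((463,68)),cs((487,235))),"ledge_l_s":(S,cs((103,78)),cs((103,248)))}
L={}
for k,(im,p,q) in E.items():
    l=line(im,p,q);L[k]=l;print(k,l[0],l[1],l[2],round(float(l[3]),2),"off@ends",round(float((p-l[0])@[-l[1][1],l[1][0]]),2),round(float((q-l[0])@[-l[1][1],l[1][0]]),2))
b=np.radians(-9.3);ux=np.array([np.cos(b),np.sin(b)]);uy=np.array([-np.sin(b),np.cos(b)])
c=np.array([575.4,85.5])
def fit(ls,lt,dzs,guess,half=60):
    def f(v):
        o=[]
        yaw=v[2];u=np.array([np.cos(yaw),np.sin(yaw)])
        for x in (-half,half):
            w=c+uy*v[0]+u*x
            o.append((proj("side",[*w,v[1]+dzs])-ls[0])@[-ls[1][1],ls[1][0]])
            o.append((proj("top",[*w,v[1]])-lt[0])@[-lt[1][1],lt[1][0]])
        return np.array(o)
    q=least_squares(f,guess);return q.x[:2],np.degrees(q.x[2]),f(q.x)
print("ledge",fit(L["ledge_near_s"],L["ledge_near_t"],0,[246,92,b]))
print("plate0",fit(L["plate_bot_s"],L["plate_near_t"],-6,[105,70,b]))
E
```

```text
ledge_near_s [290.65 154.75] [ 1.   -0.04] 40 0.15 off@ends -0.01 0.07
ledge_far_s [285.64 133.61] [ 1.   -0.03] 60 0.24 off@ends 0.17 0.25
plate_bot_s [293.19 194.3 ] [ 1.   -0.05] 45 0.16 off@ends -0.13 0.44
ledge_near_t [152.95 236.56] [ 0.24 -0.97] 58 0.17 off@ends 0.36 0.59
plate_near_t [219.14 248.44] [ 0.21 -0.98] 60 0.21 off@ends 0.01 -0.01
plate_near_t2 [217.37 247.07] [ 0.21 -0.98] 53 0.19 off@ends -0.23 -0.03
ledge_near_t2 [152.96 236.56] [ 0.24 -0.97] 58 0.17 off@ends 0.36 0.58
ledge_r_t [128.89 202.4 ] [0.98 0.19] 60 0.21 off@ends 0.4 -0.25
ledge_l_t [116.62 258.69] [0.98 0.18] 60 0.21 off@ends 0.24 -0.58
ledge_r_s [313.59 140.85] [0.18 0.98] 60 0.22 off@ends -0.28 0.54
ledge_l_s [266.88 145.54] [0.07 1.  ] 56 0.12 off@ends -1.3 0.1
ledge (array([247.97,  91.08]), np.float64(-9.401769849024857), array([ 0.09, -0.04, -0.09,  0.04]))
plate0 (array([103.52,  71.94]), np.float64(-9.250241882584497), array([-0.07,  0.04,  0.07, -0.04]))
```

Request:
arm_command([
  [0.02, 0, -0.015, 0, 0, 0],
  [0.06, 0, -0.045, 0, 0, 0],
  [0.1, 0, -0.08, 0, 0, 0],
  [0.14, 0, -0.11, 0, 0, 0],
  [0.17, 0, -0.135, 0, 0, 0],
  [0.19, 0, -0.15, 0, 0, 0],
  [0.2, 0, -0.16, 0, 0, 0],
  [0.2, 0, -0.16, 0, 0, 0],
  [0.2, 0, -0.16, 0, 0, 0],
  [0.2, 0, -0.16, 0, 0, 0],
])

```text
time: 37.95
tool_pos: [325.3, -378.1, 312.1]
tcp_rot: [-90.0, 0.0, -87.4]
ft_force: [1.5, 0.5, 0.3]
finger_gap: 55.8
```

```bash
python3 - <<'E'
from h import *
S=r.snapshot("side");T=r.snapshot("top")
cv2.imwrite("pics/side3.png",S[:,:,::-1]);cv2.imwrite("pics/top3.png",T[:,:,::-1])
def g(im,x0,y0,w,h,s):
    o=cv2.resize(im[y0:y0+h,x0:x0+w],None,fx=s,fy=s,interpolation=2)
    return np.clip(o.astype(float)*1.4,0,255).astype(np.uint8)
cv2.imwrite("pics/p_s3.png",g(S,255,125,80,74,8)[:,:,::-1])
cv2.imwrite("pics/p_t3.png",g(T,140,192,144,100,5)[:,:,::-1])
print(r.sense()["time"])
E
```

```text
38.05
```

View pics/p_s3.png

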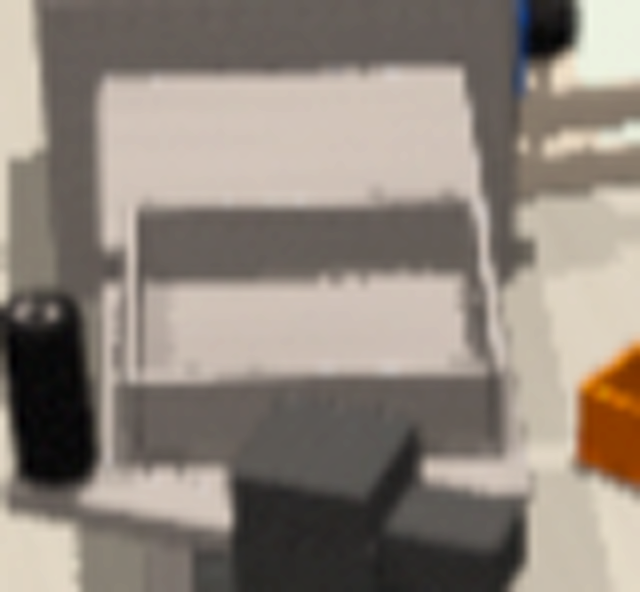

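View pics/p_t3.png

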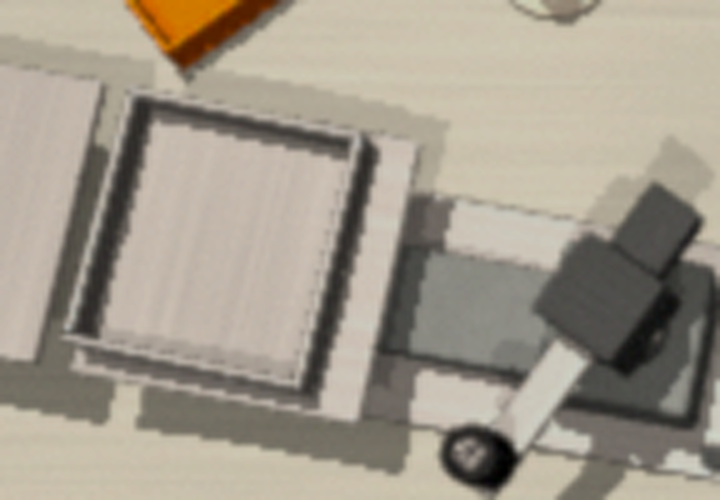

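```bash
python3 - <<'E'
from edge import *
np.set_printoptions(precision=2,suppress=True)
S0=cv2.imread("pics/side0.png");T0=cv2.imread("pics/top0.png");S3=cv2.imread("pics/side3.png");T3=cv2.imread("pics/top3.png")
b=np.radians(-9.3);ux=np.array([np.cos(b),np.sin(b)]);uy=np.array([-np.sin(b),np.cos(b)]);c=np.array([575.4,85.5])
W=lambda x,d,z:[*(c+ux*x+uy*d),z]
o=cv2.imread("pics/p_s3.png")
def dot(x,d,z,col):
    p=(proj("side",W(x,d,z))-[255,125]+.5)*8;cv2.circle(o,tuple(int(round(v)) for v in p),2,col,-1)
for z,col in ((91.1,(0,0,255)),):
    for x in (-65,65): dot(x,248,z,col);dot(x,248+115,z,col)
for z,col in ((89.1,(0,255,0)),(91.1,(0,0,255)),(93.1,(255,0,0))):
    for x in (-65,65): dot(x,234.8,z,col);dot(x,104.8,z,col)
cv2.imwrite("pics/chk.png",o)
cs=lambda p:(np.array(p)+.5)/8-.5+[255,125]
ct3=lambda p:(np.array(p)+.5)/5-.5+[140,192]
ct=lambda p:(np.array(p)+.5)/5-.5+[92,192]
# crank yaw now from top3
pts=[((-20,-20,175),(590,232)),((-20,20,175),(535,305)),((20,20,175),None)]
g=ct3((480,452));print("grip top px",g,"world",atz("top",g,107+95)[:2])
w=atz("top",g,202)[:2];print(np.degrees(np.arctan2(w[1]-85.5,w[0]-575.4)),np.degrees(np.arctan2(w[1]-83.8,w[0]-574.6)),np.hypot(*(w-c)))
for nm,im,p,q in (("pan near rim S0",S0,cs((140,438)),cs((500,428))),("pan near rim S3",S3,cs((120,382)),cs((500,374)))):
    l=line(im,p,q);print(nm,l[0],l[1],l[2],round(float(l[3]),2))
for nm,im,p,q in (("T0 near",T0,ct((667,150)),ct((607,425))),("T3 near",T3,ct3((418,148)),ct3((360,418))),("T0 panfar",T0,ct((385,102)),ct((322,342))),("T3 panfar",T3,ct3((133,92)),ct3((68,338)))):
    l=line(im,p,q);print(nm,l[0],l[1],l[2],round(float(l[3]),2))
E
```

```text
grip top px [235.6 282. ] world [506.16 126.56]
149.33529041702704 148.00729164856784 80.49945923943004
pan near rim S0 [294.77 178.85] [ 1.   -0.03] 56 0.21
pan near rim S3 [292.46 171.87] [ 1.   -0.03] 60 0.25
T0 near [219.14 248.44] [ 0.21 -0.98] 60 0.21
T3 near [216.83 249.93] [ 0.21 -0.98] 59 0.21
T0 panfar [163.34 235.2 ] [ 0.25 -0.97] 44 0.13
T3 panfar [159.   238.81] [ 0.26 -0.97] 49 0.15
```

View pics/chk.png

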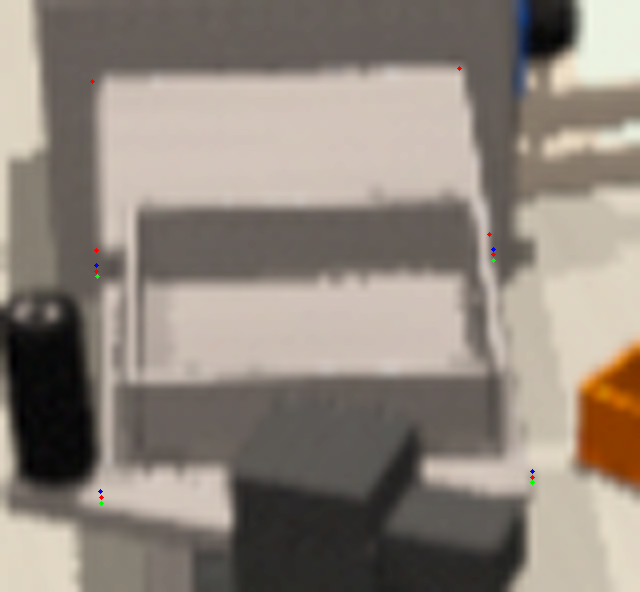

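```bash
python3 - <<'E'
from edge import *
S3=cv2.imread("pics/side3.png");S0=cv2.imread("pics/side0.png")
def g(im,x0,y0,w,h,s=14):
    return np.clip(1.5*cv2.resize(im[y0:y0+h,x0:x0+w],None,fx=s,fy=s,interpolation=cv2.INTER_NEAREST).astype(float),0,255).astype(np.uint8)
a=g(S3,260,150,26,40);b=g(S3,305,150,26,40)
cv2.imwrite("pics/z.png",np.hstack([a,b]))
gr=cv2.cvtColor(S3,cv2.COLOR_BGR2GRAY)
print("cols 266..273 rows 150..166");print(gr[150:167,264:274])
print(gr[176:192,318:324])
E
```

```text
cols 266..273 rows 150..166
[[ 68  69  75 104 137 140 137 140 124 114]
 [ 67  67  73 102 137 140 133 141  94  89]
 [ 66  67  72  99 139 141 134 140  77  71]
 [ 67  67  71  99 139 142 134 141  73  68]
 [ 66  66  71  97 139 139 133 141  73  67]
 [ 66  67  69  89 127 124 121 140  74  67]
 [ 67  66  66  73  95  92  97 138  74  67]
 [ 66  65  65  66  69  68  89 136  72  67]
 [ 67  66  66  65  62  62  85 132  69  66]
 [ 66  66  66  67  67  69  91 132  72  75]
 [ 66  66  67  76 103 104 105 133  77 100]
 [ 64  67  68  87 132 132 109 133  82 118]
 [ 55  73  78  93 136 132 101 132  86 120]
 [ 38  76  87 100 135 120  97 133  90 120]
 [ 27  67  90  98 133 114  97 132  92 120]
 [ 21  57  88  94 134 118  98 132  91 119]
 [ 19  55  88  94 133 114  98 132  91 119]]
[[104 128 134 135 136 136]
 [103 122 127 134 135 136]
 [103 120 116 133 135 136]
 [103 121 119 134 137 136]
 [106 123 129 143 144 145]
 [116 130 139 151 153 153]
 [130 138 143 152 153 153]
 [139 140 140 141 147 147]
 [141 140 138 122 137 139]
 [138 136 136 122 135 137]
 [117 115 115 115 135 138]
 [ 73  72  80 114 136 138]
 [ 63  60  80 130 137 138]
 [ 60  52  73 131 136 137]
 [ 55  39  64 131 136 137]
 [ 47  32  63 132 137 137]]
```

View pics/z.png

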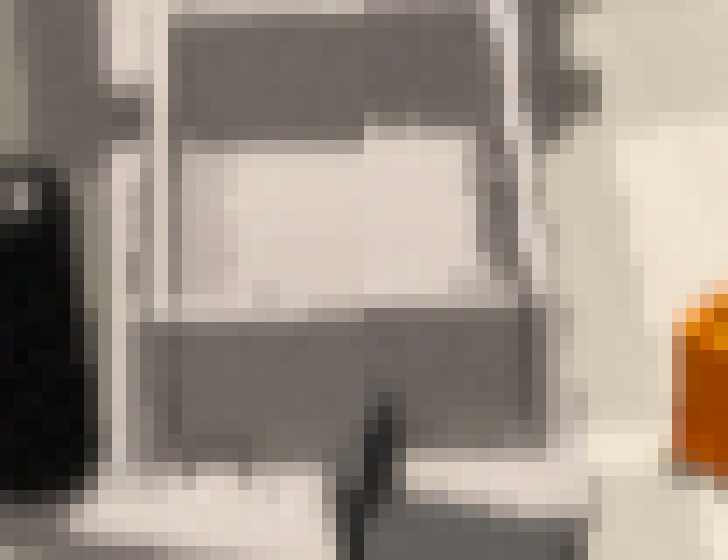

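```bash
python3 - <<'E'
from edge import *
T3=cv2.imread("pics/top3.png");gr=cv2.cvtColor(T3,cv2.COLOR_BGR2GRAY)
print("T3 cols 142..166 rows 256..270")
for y in range(254,272): print(y,gr[y,142:168])
np.set_printoptions(precision=2,suppress=True)
b=np.radians(-9.3);ux=np.array([np.cos(b),np.sin(b)]);uy=np.array([-np.sin(b),np.cos(b)]);c=np.array([575.4,85.5])
W=lambda x,d,z:[*(c+ux*x+uy*d),z]
for a in ((-64,235,91),(-64,248,91),(-64,235,95)): print(a,proj("top",W(*a)),proj("side",W(*a)))
for a in ((-65,235,91),(-65,235,85),(-59,235,91)): print(a,proj("top",W(*a)))
Z=np.clip(1.5*cv2.resize(T3[245:285,135:185],None,fx=14,fy=14,interpolation=cv2.INTER_NEAREST).astype(float),0,255).astype(np.uint8);cv2.imwrite("pics/zt.png",Z)
E
```

```text
T3 cols 142..166 rows 256..270
254 [135 135 137 133 133 130 122  75  55  57  61  78 125  78  39  33  35  47
  77 124 134 134 134 134 134 134]
255 [135 136 136 134 131 130 114  68  60  62  68  98 124  73  38  34  38  59
  79 125 134 133 134 134 135 136]
256 [136 137 136 133 133 130 105  65  70  73  82 114 102  59  37  33  38  60
  81 124 134 135 133 133 133 136]
257 [136 137 135 133 131 127  92  63  74  77  87 122  84  47  34  32  39  60
 102 120 131 132 132 133 134 137]
258 [135 136 134 133 130 122  79  68  75  76  74  86  68  54  47  40  41  60
 107 116 119 120 120 122 123 133]
259 [135 137 134 132 130 115  70  72  76  80  99 116 115 114  95  79  67  69
 109 116 117 115 115 118 120 122]
260 [137 136 134 133 130 106  67  73  78  78  77  81  86 100 113 116 117 117
 122 116 106 109 104 115 119 118]
261 [137 136 132 132 127  92  65  75  78  79  78  78  75  88  80  72  76  88
 101 117 119 124 122 125 117 105]
262 [137 135 133 132 122  80  67  77  78  78  80  78  81 117 107  75  64  70
  65  69  71  78  92 114 122 119]
263 [125 124 128 128 113  71  71  77  78  78  77  77  84 124 126  90  
[... 460 characters left out ...]
109 122 124 121 121 119]
268 [ 79  79  79  78  79  78  78  79  79  77  78  78  78  79  78  76  78  77
  79  83  87 110 116 104 108 112]
269 [ 81  80  79  80  80  78  79  79  80  79  79  79  79  80  79  79  79  79
  80  79  86 122 132 130 130 129]
270 [ 80  82  79  80  79  81  80  80  80  79  80  79  79  79  80  80  79  81
  81  79  87 127 136 137 138 134]
271 [ 78  81  79  80  80  79  80  80  79  80  80  81  78  79  80  77  81  79
  79  80  91 128 136 138 138 133]
(-64, 235, 91) [152.07 265.32] [266.9 158.3]
(-64, 248, 91) [146.24 264.27] [266.85 155.73]
(-64, 235, 95) [151.46 265.08] [266.8  156.96]
(-65, 235, 91) [151.96 265.77]
(-65, 235, 85) [152.87 266.12]
(-59, 235, 91) [152.61 263.09]
```

View pics/zt.png

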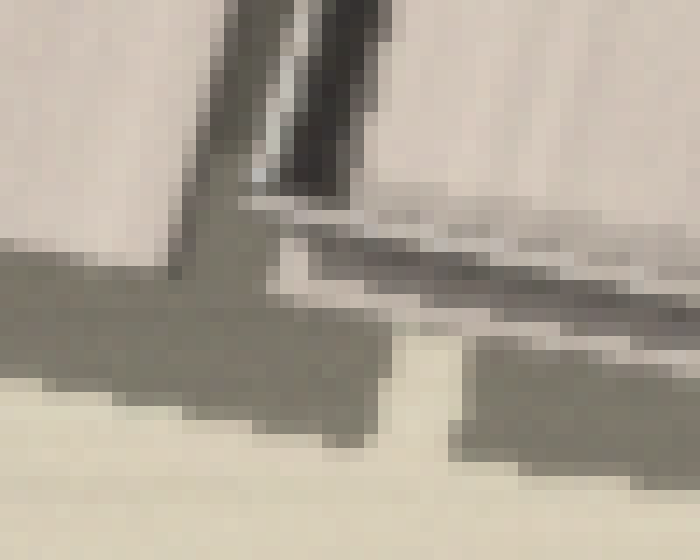

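```bash
python3 - <<'E'
from edge import *
T=cv2.cvtColor(cv2.imread("pics/top0.png"),cv2.COLOR_BGR2GRAY);S=cv2.cvtColor(cv2.imread("pics/side0.png"),cv2.COLOR_BGR2GRAY);S3=cv2.cvtColor(cv2.imread("pics/side3.png"),cv2.COLOR_BGR2GRAY)
print("T0 cols 144..164")
for y in range(260,271): print(y,T[y,144:165])
print("S0 cols 264..274")
for y in range(152,175): print(y,S[y,264:275])
print("S3 right, cols 312..322")
for y in range(150,162): print(y,S3[y,308:322])
E
```

```text
T0 cols 144..164
260 [131 131 128 105  67  73  77  78  77  77  80  97 112 111  90  65  56  60
  69 106 113]
261 [131 131 127  91  65  73  78  78  79  78  79  82  93 113 115 113 112 112
 108 108 101]
262 [132 130 120  79  65  74  78  78  80  79  78  79  79  80  85  78  81  96
 113 118 118]
263 [126 125 112  70  69  75  76  76  77  77  77  77  75  79 116 106  76  66
  68  69  73]
264 [ 82  86  78  60  72  77  76  76  76  77  76  76  78  86 122 128 119  86
  69  63  63]
265 [ 75  76  75  73  75  77  77  76  77  77  77  78  79 100 123 129 125  93
  75  71  71]
266 [ 78  78  78  78  78  77  78  78  78  77  76  78  82 113 125 126 127 119
  89  81  78]
267 [ 76  76  77  75  76  77  76  75  76  76  76  76  78  95 107 112 117 122
 117 120 118]
268 [ 78  77  78  76  77  78  78  77  77  78  78  78  79  81  83  78  80  83
  89 109 115]
269 [ 79  77  79  79  79  78  77  78  79  79  78  78  79  77  78  77  77  76
  85 121 129]
270 [ 80  80  80  79  80  79  78  79  80  79  79  78  79  79  78  78  78  78
  85 125 135]
S0 cols 264..274
152 [ 56  58  60  86 121 124 124 124 124 124 124]
153 [ 56  57  6
[... 1086 characters left out ...]
5  66  85 107 113]
151 [ 69  71  70  69  68  86 130 134  79  65  70 100 132 135]
152 [ 67  68  67  67  66  78 111 137  83  65  70 103 134 137]
153 [ 67  68  68  68  68  74  96 137  84  66  70 101 132 135]
154 [ 67  67  67  67  69  72  89 136  80  66  67  89 114 120]
155 [ 67  68  67  67  68  71  82 135  78  64  63  68  77  89]
156 [ 68  67  67  67  68  69  76 133  81  64  62  64  71  86]
157 [ 71  69  69  68  69  71  77 133  90  66  62  66  74  88]
158 [ 86  76  75  75  74  71  79 136 112  71  65  83 104 112]
159 [119 112 111 110 105  79  74 127 127  76  74 106 130 132]
160 [140 139 139 137 120  86  71 106 131  88 104 122 133 134]
161 [142 141 142 140 117  89  80  91 136 110 129 133 134 134]
```

```bash
cat > ba.py <<'E'
from edge import *
np.set_printoptions(precision=2,suppress=True)
S=cv2.imread("pics/side0.png");T=cv2.imread("pics/top0.png")
cs=lambda p:(np.array(p)+.5)/8-.5+[255,125]
ct=lambda p:(np.array(p)+.5)/5-.5+[92,192]
ss=lambda p:(np.array(p)+.5)/8-.5+[255,175]
st=lambda p:(np.array(p)+.5)/8-.5+[212,222]
# name, cam, line, (kind, pts)
O=[]
def add(nm,cam,im,p,q,kind,A,B,sig=.2,**k):
    l=line(im,p,q,**k)
    if l is None: print("none",nm);return
    O.append((nm,cam,l[0],np.array([-l[1][1],l[1][0]]),kind,A,B,sig));
    print(nm,l[2],round(float(l[3]),2),"shift",round(float(((np.array(p)+q)/2-l[0])@[-l[1][1],l[1][0]]),2))
h=60
add("Ln S","side",S,cs((140,247)),cs((470,236)),"L",(-55,0,0),(45,0,0))
add("Lf S","side",S,cs((110,78)),cs((460,68)),"L",(-60,115,0),(60,115,0),sig=.3)
add("Lr S","side",S,cs((463,72)),cs((486,230)),"L",(65,110,0),(65,5,0),sig=.3)
add("Ll S","side",S,cs((103,85)),cs((103,240)),"L",(-65,110,0),(-65,5,0),sig=.3)
add("Ln T","top",T,ct((343,83)),ct((277,360)),"L",(60,0,0),(-60,0,0))
add("Lr T","top",T,ct((98,40)),ct((338,83)),"L",(65,110,0),(65,5,0),sig=.3)
add("Ll T","top",T,ct((28,318)),ct((272,360)),"L",(-65,110,0),(-65,5,0),sig=.3)
add("Pbot S","side",S,cs((130,566)),cs((290,559)),"P",(-58,105,-6),(-10,105,-6),sig=.3)
add("Pbot S2","side",S,cs((380,556)),cs((515,551)),"P",(15,105,-6),(60,105,-6),sig=.3)
add("Pn T","top",T,ct((667,152)),ct((607,423)),"P",(64,105,-3),(-64,105,-3),sig=.4)
add("Pl T","top",T,ct((335,377)),ct((600,423)),"P",(-65,228,-3),(-65,108,-3),sig=.5,w=1.5)
O.append(("Pfar S","side",np.array([269,166.35]),np.array([.05,1.]),"P",(-62.5,235,0),(-62.5,235,0),.25))
O.append(("Pfar T","top",np.array([157.05,265.]),np.array([.97,.235]),"P",(-62,235,0),(-62,235,0),.25))
add("Hf S","side",S,ss((240,428)),ss((462,420)),"B",(-30,-35,76),(30,-35,76),sig=.3)
add("Hl T","top",T,st((295,382)),st((518,433)),"B",(-35,30,76),(-35,-30,76),sig=.4)
add("Hr T","top",T,st((345,149)),st((557,183)),"B",(35,30,76),(35,-30,76),sig=.3)
add("Hn T","top",T,st((564,195)),st((531,425)),"B",(30,-35,76),(-30,-35,76),sig=.4)
T0={n:C[n]["cam_to_world"] for n in C};K={n:C[n]["intrinsics"] for n in C}
def pj(n,X,v):
    Rw=T0[n][:3,:3]@R.from_rotvec(np.radians(v[:3])).as_matrix();t=T0[n][:3,3]+v[3:]
    c=Rw.T@(np.asarray(X,float)-t);q=K[n]@c;return q[:2]/q[2]
def f(v,full=False):
    cam={"side":v[0:6],"top":v[6:12]};bx,by,yaw,zp,zl,dl,xl,yl=v[12:20]
    o=[];nm=[]
    for (n,cm,p0,nv,k,A,B,sg) in O:
        for X in ((A,B) if A!=B else (A,)):
            x,d,z=X
            if k=="L":
                c_,s_=np.cos(yl),np.sin(yl);x,d=xl+c_*x-s_*d,dl+s_*x+c_*d;z+=zl
            elif k=="P": z+=zp
            w=[bx+np.cos(yaw)*x-np.sin(yaw)*d,by+np.sin(yaw)*x+np.cos(yaw)*d,z]
            o.append((pj(cm,w,cam[cm])-p0)@nv/sg);nm.append((n,round(float(o[-1]*sg),2)))
    if full: return nm
    pr=[*(v[0:3]/.12),*(v[3:6]/1.5),*(v[6:9]/.12),*(v[9:12]/1.5),(bx-575.4)/2,(by-85.)/2,xl/5,yl/.01]
    return np.array(o+pr)
x0=np.r_[np.zeros(12),575.4,85,np.radians(-9.3),70,92,248,0,0]
q=least_squares(f,x0,loss="soft_l1",x_scale="jac");v=q.x
cov=np.linalg.inv(q.jac.T@q.jac)
i,j=15,16;sd=np.sqrt(cov[i,i]+cov[j,j]-2*cov[i,j])
print("cams",v[:12]);print("base",v[12:14],np.degrees(v[14]),"zp",v[15],"zl",v[16],"D",v[16]-v[15],"+-",sd,"dl",v[17],"xl",v[18])
print(f(v,True))
E
python3 ba.py
```

```text
Ln S 49 0.66 shift -1.31
Lf S 44 0.09 shift 0.12
Lr S 60 0.22 shift 0.22
Ll S 58 0.13 shift -0.6
Ln T 58 0.17 shift 0.48
Lr T 60 0.23 shift 0.27
Ll T 60 0.22 shift -0.22
Pbot S 60 0.17 shift -0.04
Pbot S2 50 0.05 shift 0.25
Pn T 60 0.21 shift -0.01
Pl T 36 0.16 shift 0.84
Hf S 47 0.05 shift 0.1
Hl T 53 0.18 shift 0.33
Hr T 60 0.21 shift 0.58
Hn T 50 0.71 shift 0.19
cams [ 0.   -0.01  0.06 -0.17  0.02  0.13  0.02 -0.06 -0.03 -0.11 -0.06  2.51]
base [575.92  85.07] -9.878870444812224 zp 70.89654381351079 zl 88.90684277903279 D 18.010298965521997 +- 1.491397490255876 dl 251.15543924545636 xl -1.9065253955667294
[('Ln S', -3.04), ('Ln S', 0.26), ('Lf S', 1.21), ('Lf S', -0.12), ('Lr S', -0.04), ('Lr S', -0.01), ('Ll S', -0.34), ('Ll S', 0.53), ('Ln T', -0.03), ('Ln T', 0.01), ('Lr T', -0.05), ('Lr T', -0.83), ('Ll T', 0.18), ('Ll T', 0.16), ('Pbot S', -0.12), ('Pbot S', 0.32), ('Pbot S2', 0.4), ('Pbot S2', 0.04), ('Pn T', 0.91), ('Pn T', 0.28), ('Pl T', 0.53), ('Pl T', 0.78), ('Pfar S', -1.39), ('Pfar T', -0.85), ('Hf S', 0.18), ('Hf S', -0.66), ('Hl T', -0.08), ('Hl T', 0.03), ('Hr T', -0.29), ('Hr T', -0.02), ('Hn T', -0.41), ('Hn T', 1.21)]
```

```bash
sed -e 's/^add("Ln S".*$/O.append(("Ln S","side",np.array([269,155.65]),np.array([.04,1.]),"L",(-62.5,0,0),(-62.5,0,0),.2))/' -e '/^add("Hn T"/d' -e '/^add("Lf S"/s/sig=.3/sig=.4/' ba.py > ba2.py; python3 ba2.py | tail -12; echo; sed -e '/^add("Pn T"/d' ba2.py > ba3.py; python3 ba3.py | tail -8;  echo; sed -e '/"Pfar/d' ba2.py > ba4.py; python3 ba4.py | grep base; sed -e '/^add("L[lrf] /d' ba2.py > ba5.py; python3 ba5.py | grep base
```

```text
Lr T 60 0.23 shift 0.27
Ll T 60 0.22 shift -0.22
Pbot S 60 0.17 shift -0.04
Pbot S2 50 0.05 shift 0.25
Pn T 60 0.21 shift -0.01
Pl T 36 0.16 shift 0.84
Hf S 47 0.05 shift 0.1
Hl T 53 0.18 shift 0.33
Hr T 60 0.21 shift 0.58
cams [ 0.01  0.    0.01 -0.18 -0.04  0.08  0.02 -0.07 -0.01 -0.09  0.02  2.48]
base [575.89  85.04] -9.801369223227507 zp 70.98323505354176 zl 89.64434787296418 D 18.661112819422414 +- 1.5129706171345947 dl 251.22595695696475 xl -1.6750020358539348
[('Ln S', 0.01), ('Lf S', 0.96), ('Lf S', -0.31), ('Lr S', -0.07), ('Lr S', 0.02), ('Ll S', -0.34), ('Ll S', 0.61), ('Ln T', 0.01), ('Ln T', -0.02), ('Lr T', -0.09), ('Lr T', -0.82), ('Ll T', 0.18), ('Ll T', 0.22), ('Pbot S', -0.13), ('Pbot S', 0.31), ('Pbot S2', 0.39), ('Pbot S2', 0.03), ('Pn T', 1.0), ('Pn T', 0.46), ('Pl T', 0.69), ('Pl T', 0.86), ('Pfar S', -1.4), ('Pfar T', -0.67), ('Hf S', 0.2), ('Hf S', -0.64), ('Hl T', -0.06), ('Hl T', 0.01), ('Hr T', -0.27), ('Hr T', -0.04)]

Pbot S2 50 0.05 shift 0.25
Pl T 36 0.16 shift 0.84
Hf S 47 0.05 shift 0.1
Hl T 53 0.18 shift 0.33
Hr T 60 0.21 shift 0.58
cams [ 0.   -0. 
[... 325 characters left out ...]
), ('Ll S', 0.54), ('Ln T', 0.01), ('Ln T', -0.03), ('Lr T', -0.08), ('Lr T', -0.81), ('Ll T', 0.17), ('Ll T', 0.21), ('Pbot S', -0.2), ('Pbot S', 0.28), ('Pbot S2', 0.38), ('Pbot S2', 0.06), ('Pl T', 0.3), ('Pl T', 0.69), ('Pfar S', -1.49), ('Pfar T', -0.0), ('Hf S', 0.27), ('Hf S', -0.51), ('Hl T', -0.08), ('Hl T', 0.09), ('Hr T', -0.33), ('Hr T', 0.01)]

base [575.78  84.82] -9.993198955165207 zp 71.67304145023789 zl 90.69584331180826 D 19.022801861570372 +- 1.3432064394280692 dl 249.39713039557455 xl -2.5428426264929573
base [575.59  85.01] -9.857586064539282 zp 71.31313854221685 zl 90.48326179615464 D 19.17012325393779 +- 1.5010078206108943 dl 250.41329249273267 xl 0.0004598383344624749
```

The two image-based height estimates disagree by about 3 mm (already level versus 3 mm low). I'll settle it by touch: lightly probe the ledge and then the plate's free margin with the shut fingertips.

Request:
arm_command([
  [-0.015, 0, 0.008, 0, 0, 0],
  [-0.05, 0, 0.025, 0, 0, 0],
  [-0.095, 0, 0.047, 0, 0, 0],
  [-0.145, 0, 0.071, 0, 0, 0],
  [-0.195, 0, 0.095, 0, 0, 0],
  [-0.245, 0, 0.12, 0, 0, 0],
  [-0.295, 0, 0.144, 0, 0, 0],
  [-0.345, 0, 0.168, 0, 0, 0],
  [-0.395, 0, 0.193, 0, 0, 0],
  [-0.445, 0, 0.217, 0, 0, 0],
], jaw=1)

```text
time: 39.3
tool_pos: [521.8, 78.3, 312.3]
tcp_rot: [-90.0, 0.0, -87.4]
ft_force: [0.5, -0.6, -0.3]
finger_gap: 0.0
```

```bash
python3 - <<'E'
from h import *
print(r.finger_overhang)
plan(639.5,353.7,185,-90)
E
```

```text
72.6
t 39.3 pos [521.8  78.3 312.3] rot [-90.    0.  -87.4] F [ 0.5 -0.6 -0.3] M [ 0.   -0.01  0.02] gap 0.0 j [ 3. -4. 96.  0. 88.  0.]
shift m ['-0.2698', '0.1274', '0.1298'] turn rad ['-0.000', '0.045', '-0.000']
```

Request:
arm_command([
  [-0.04, 0, 0.02, 0, 0, 0],
  [-0.085, 0, 0.041, 0, 0.01, 0],
  [-0.13, 0, 0.062, 0, 0.02, 0],
  [-0.175, 0.005, 0.084, 0, 0.03, 0],
  [-0.215, 0.02, 0.103, 0, 0.045, 0],
  [-0.245, 0.045, 0.118, 0, 0.045, 0],
  [-0.262, 0.075, 0.126, 0, 0.045, 0],
  [-0.269, 0.1, 0.13, 0, 0.045, 0],
  [-0.27, 0.12, 0.13, 0, 0.045, 0],
  [-0.27, 0.129, 0.13, 0, 0.045, 0],
])

```text
time: 40.55
tool_pos: [639.1, 350.1, 181.4]
tcp_rot: [-90.1, -0.1, -90.1]
ft_force: [0.0, -0.7, 0.1]
finger_gap: -0.6
```

```bash
python3 - <<'E'
from h import *
plan(639.5,353.7,174,-90)
E
```

```text
t 40.55 pos [639.1 350.1 181.4] rot [-90.1  -0.1 -90.1] F [ 0.  -0.7  0.1] M [-0.03  0.02 -0.02] gap -0.6 j [25. 32. 69. -0. 80. 25.]
shift m ['-0.0036', '0.0074', '0.0004'] turn rad ['0.002', '-0.001', '0.001']
```

Request:
arm_command([
  [0, 0.002, 0, 0, 0, 0],
  [0, 0.004, 0, 0, 0, 0],
  [0, 0.006, 0, 0, 0, 0],
  [0, 0.008, 0, 0, 0, 0],
  [0, 0.01, 0, 0, 0, 0],
  [0, 0.0115, 0, 0, 0, 0],
  [0, 0.0125, 0, 0, 0, 0],
  [0, 0.013, 0, 0, 0, 0],
  [0, 0.013, 0, 0, 0, 0],
  [0, 0.013, 0, 0, 0, 0],
])

```text
time: 41.8
tool_pos: [639.9, 350.8, 170.2]
tcp_rot: [-90.0, 0.0, -90.1]
ft_force: [-0.4, 0.1, 0.7]
finger_gap: -0.1
```

```bash
python3 - <<'E'
from h import *
plan(639.5,353.7,163,-90)
E
```

```text
t 41.8 pos [639.9 350.8 170.2] rot [-90.    0.  -90.1] F [-0.4  0.1  0.7] M [ 0.04  0.05 -0.07] gap -0.1 j [25. 32. 69.  0. 79. 25.]
shift m ['-0.0029', '0.0072', '-0.0004'] turn rad ['-0.000', '-0.001', '-0.000']
```

Request:
arm_command([
  [0, 0.002, 0, 0, 0, 0],
  [0, 0.004, 0, 0, 0, 0],
  [0, 0.0055, 0, 0, 0, 0],
  [0, 0.007, 0, 0, 0, 0],
  [0, 0.008, 0, 0, 0, 0],
  [0, 0.0085, 0, 0, 0, 0],
  [0, 0.009, 0, 0, 0, 0],
  [0, 0.009, 0, 0, 0, 0],
  [0, 0.009, 0, 0, 0, 0],
  [0, 0.009, 0, 0, 0, 0],
])

```text
time: 43.05
tool_pos: [639.9, 350.8, 163.7]
tcp_rot: [-90.0, 0.0, -90.1]
ft_force: [-8.8, -4.7, 14.0]
finger_gap: -0.2
```

```bash
python3 - <<'E'
from h import *
plan(639.5,353.7,163,-90)
E
```

```text
t 43.05 pos [639.9 350.8 163.7] rot [-90.    0.  -90.1] F [-8.8 -4.7 14. ] M [-0.74  1.48  0.04] gap -0.2 j [25. 33. 69. -0. 78. 25.]
shift m ['-0.0029', '0.0007', '-0.0004'] turn rad ['-0.001', '-0.001', '-0.000']
```

Request:
arm_command([
  [0, -0.015, 0, 0, 0, 0],
  [0, -0.04, 0, 0, 0, 0],
  [0.01, -0.058, -0.001, 0, 0, 0],
  [0.04, -0.06, -0.003, 0, 0, 0],
  [0.08, -0.06, -0.006, 0, 0, 0],
  [0.12, -0.06, -0.009, 0, 0, 0],
  [0.15, -0.055, -0.012, 0, 0, 0],
  [0.163, -0.042, -0.0127, 0, 0, 0],
  [0.1655, -0.026, -0.0127, 0, 0, 0],
  [0.1655, -0.018, -0.0127, 0, 0, 0],
])

```text
time: 44.3
tool_pos: [626.2, 185.8, 176.8]
tcp_rot: [-90.1, -0.0, -90.0]
ft_force: [-0.4, 0.1, 1.4]
finger_gap: 0.1
```

```bash
python3 - <<'E'
from h import *
plan(627.2,185.4,161,-90)
E
```

```text
t 44.3 pos [626.2 185.8 176.8] rot [-90.1  -0.  -90. ] F [-0.4  0.1  1.4] M [-0.01 -0.02 -0.01] gap 0.1 j [12. 21. 83.  0. 76. 12.]
shift m ['0.0004', '0.0158', '0.0011'] turn rad ['0.003', '-0.001', '0.000']
```

Request:
arm_command([
  [0, 0.003, 0, 0, 0, 0],
  [0, 0.006, 0, 0, 0, 0],
  [0, 0.009, 0, 0, 0, 0],
  [0, 0.0115, 0, 0, 0, 0],
  [0, 0.0135, 0, 0, 0, 0],
  [0, 0.015, 0, 0, 0, 0],
  [0, 0.0165, 0, 0, 0, 0],
  [0, 0.0175, 0, 0, 0, 0],
  [0, 0.018, 0, 0, 0, 0],
  [0, 0.018, 0, 0, 0, 0],
])

```text
time: 45.55
tool_pos: [627.0, 185.2, 161.1]
tcp_rot: [-90.0, 0.0, -90.1]
ft_force: [0.6, 0.2, 0.3]
finger_gap: 0.1
```

```bash
python3 - <<'E'
from h import *
plan(627.2,185.4,158,-90)
E
```

```text
t 45.55 pos [627.  185.2 161.1] rot [-90.    0.  -90.1] F [0.6 0.2 0.3] M [0.01 0.03 0.  ] gap 0.1 j [12. 22. 84.  0. 74. 12.]
shift m ['-0.0002', '0.0031', '0.0002'] turn rad ['-0.000', '-0.001', '-0.000']
```

Request:
arm_command([
  [0, 0.0006, 0, 0, 0, 0],
  [0, 0.0012, 0, 0, 0, 0],
  [0, 0.0018, 0, 0, 0, 0],
  [0, 0.0024, 0, 0, 0, 0],
  [0, 0.003, 0, 0, 0, 0],
  [0, 0.0036, 0, 0, 0, 0],
  [0, 0.004, 0, 0, 0, 0],
  [0, 0.004, 0, 0, 0, 0],
  [0, 0.004, 0, 0, 0, 0],
  [0, 0.004, 0, 0, 0, 0],
])

```text
time: 46.8
tool_pos: [627.1, 185.3, 158.4]
tcp_rot: [-90.0, 0.0, -90.1]
ft_force: [-4.4, -1.7, 8.3]
finger_gap: 0.2
```

```bash
python3 - <<'E'
from h import *
plan(627.2,185.4,158,-90)
E
```

```text
t 46.8 pos [627.1 185.3 158.4] rot [-90.    0.  -90.1] F [-4.4 -1.7  8.3] M [-0.25  0.83  0.03] gap 0.2 j [12. 22. 84. -0. 74. 12.]
shift m ['-0.0001', '0.0004', '0.0001'] turn rad ['-0.000', '-0.001', '-0.000']
```

Touch result: the ledge is met at TCP 163.7 (so ledge z is about 91.1, matching the images), and the plate at 158.4. The plate is therefore still 5.3 mm low, which needs about 80° more. Locating the grip again.

```bash
python3 - <<'E'
from h import *
ps=(np.array((42,308))+.5)/8-.5+[255,125]
print(tri(ps,(235.6,282.)), atz("side",ps,201))
plan(508.5,129,275,-87.5)
E
```

```text
(array([506.84803737, 126.39819454, 202.74716489]), [0.8, 0.8]) [507.94211969 129.30796547 201.        ]
t 46.8 pos [627.1 185.3 158.4] rot [-90.    0.  -90.1] F [-4.4 -1.7  8.3] M [-0.25  0.83  0.03] gap 0.2 j [12. 22. 84. -0. 74. 12.]
shift m ['0.0564', '-0.1167', '-0.1185'] turn rad ['-0.000', '-0.045', '-0.000']
```

Request:
arm_command([
  [0, -0.02, 0, 0, 0, 0],
  [0, -0.055, 0, 0, 0, 0],
  [0.005, -0.09, -0.01, 0, 0, 0],
  [0.015, -0.115, -0.035, 0, 0, 0],
  [0.03, -0.128, -0.065, 0, -0.01, 0],
  [0.042, -0.13, -0.09, 0, -0.03, 0],
  [0.052, -0.13, -0.11, 0, -0.045, 0],
  [0.056, -0.13, -0.118, 0, -0.045, 0],
  [0.057, -0.13, -0.119, 0, -0.045, 0],
  [0.057, -0.13, -0.119, 0, -0.045, 0],
])

```text
time: 48.05
tool_pos: [508.4, 128.6, 287.3]
tcp_rot: [-90.0, 0.0, -87.5]
ft_force: [0.1, 0.3, -1.4]
finger_gap: 0.3
```

Request:
arm_command([
  [0, 0, 0, 0, 0, 0],
  [0, 0, 0, 0, 0, 0],
  [0, 0, 0, 0, 0, 0],
  [0, 0, 0, 0, 0, 0],
  [0, 0.005, 0, 0, 0, 0],
  [0, 0.015, 0, 0, 0, 0],
  [0, 0.028, 0, 0, 0, 0],
  [0, 0.038, 0, 0, 0, 0],
  [0, 0.043, 0, 0, 0, 0],
  [0, 0.044, 0, 0, 0, 0],
], jaw=-0.6)

```text
time: 49.3
tool_pos: [507.8, 128.4, 242.6]
tcp_rot: [-90.0, -0.0, -87.5]
ft_force: [-0.2, -0.4, 0.1]
finger_gap: 68.3
```

```bash
python3 - <<'E'
from h import *
S=r.snapshot("side")
plan(508.5,129,241,-87.5)
o=cv2.resize(S[110:230,210:330],None,fx=5,fy=5,interpolation=2);o=np.clip(1.6*o,0,255).astype(np.uint8)
cv2.imwrite("pics/g12.png",o[:,:,::-1])
E
```

```text
t 49.35 pos [507.9 128.4 242.9] rot [-90.   -0.  -87.5] F [ 0.1 -0.3 -0.4] M [0.01 0.02 0.04] gap 68.3 j [  9.  -2. 102.   0.  81.   6.]
shift m ['-0.0006', '0.0019', '0.0006'] turn rad ['0.000', '0.000', '0.000']
```

View pics/g12.png

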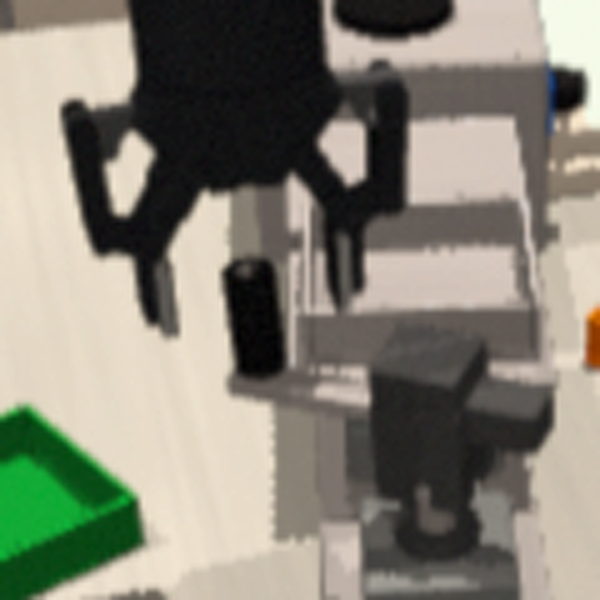

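```bash
python3 - <<'E'
from h import *
circ2((508.2,128.5),20,cx=577,cy=84.5,rad=80.5,n=5)
E
```

```text
phi0 147.4 [[-0.0025, 0.0, 0.0033], [-0.0075, 0.0, 0.0075], [-0.0126, 0.0, 0.0126], [-0.0167, 0.0, 0.0175], [-0.0191, 0.0, 0.0208]]
end cmd [528.1 148.5]
```

Request:
arm_command([
  [0, 0, 0, 0, 0, 0],
  [0, 0, 0, 0, 0, 0],
  [0, 0, 0, 0, 0, 0],
  [0, 0, 0, 0, 0, 0],
  [0, 0, 0, 0, 0, 0],
  [-0.0025, 0, 0.0033, 0, 0, 0],
  [-0.0075, 0, 0.0075, 0, 0, 0],
  [-0.0126, 0, 0.0126, 0, 0, 0],
  [-0.0167, 0, 0.0175, 0, 0, 0],
  [-0.019, 0, 0.0208, 0, 0, 0],
], jaw=1, force=20)

```text
time: 50.6
tool_pos: [527.5, 148.8, 243.1]
tcp_rot: [-90.1, 0.0, -87.5]
ft_force: [-5.0, 2.3, 6.1]
finger_gap: 23.6
```

```bash
python3 - <<'E'
from h import *
s=r.sense();print(s["time"],s["tool_pos"].round(1),s["tcp_rot"].round(1),s["ft_force"].round(1),s["wrist_torque"].round(2),s["finger_gap"])
p=s["tool_pos"];print(np.degrees(np.arctan2(p[1]-84.5,p[0]-577)),np.hypot(p[1]-84.5,p[0]-577))
circ2((528.1,148.5),62,cx=577,cy=84.5,rad=81)
E
```

```text
50.6 [527.5 148.8 243.1] [-90.1   0.  -87.5] [-5.   2.3  6.1] [ 0.18  0.89 -0.  ] 23.615413552505807
127.55773349945945 81.12872406302598
phi0 127.4 [[-0.0031, 0.0, 0.0039], [-0.0067, 0.0, 0.0105], [-0.0103, 0.0, 0.0191], [-0.0132, 0.0, 0.0294], [-0.0147, 0.0, 0.0406], [-0.0147, 0.0, 0.0519], [-0.0133, 0.0, 0.0624], [-0.0108, 0.0, 0.0715], [-0.0082, 0.0, 0.0785], [-0.006, 0.0, 0.083]]
end cmd [610.7 158.1]
```

Request:
arm_command([
  [-0.0031, 0, 0.0039, 0, 0, 0],
  [-0.0067, 0, 0.0105, 0, 0, 0],
  [-0.0103, 0, 0.019, 0, 0, 0],
  [-0.0132, 0, 0.0294, 0, 0, 0],
  [-0.0147, 0, 0.0406, 0, 0, 0],
  [-0.0147, 0, 0.052, 0, 0, 0],
  [-0.0133, 0, 0.0624, 0, 0, 0],
  [-0.0108, 0, 0.0715, 0, 0, 0],
  [-0.0082, 0, 0.0785, 0, 0, 0],
  [-0.006, 0, 0.083, 0, 0, 0],
])

```text
time: 51.85
tool_pos: [610.7, 157.6, 242.9]
tcp_rot: [-90.0, -0.0, -87.5]
ft_force: [-4.8, -3.1, 2.4]
finger_gap: 23.4
```

```bash
python3 - <<'E'
from h import *
s=r.sense();print(s["time"],s["tool_pos"].round(1),s["tcp_rot"].round(1),s["ft_force"].round(1),s["wrist_torque"].round(2),s["finger_gap"])
p=s["tool_pos"];print(np.degrees(np.arctan2(p[1]-84.5,p[0]-577)),np.hypot(p[1]-84.5,p[0]-577))
plan(640,183,285,-90)
E
```

```text
51.85 [610.7 157.6 242.9] [-90.   -0.  -87.5] [-4.8 -3.1  2.4] [-0.43  1.3  -0.06] 23.385309734509836
65.22632539661461 80.52077880157252
t 51.85 pos [610.7 157.6 242.9] rot [-90.   -0.  -87.5] F [-4.8 -3.1  2.4] M [-0.43  1.3  -0.06] gap 23.4 j [10. 14. 84.  0. 82.  7.]
shift m ['-0.0241', '-0.0422', '0.0303'] turn rad ['0.001', '0.044', '0.000']
```

Request:
arm_command([
  [0, 0, 0, 0, 0, 0],
  [0, 0, 0, 0, 0, 0],
  [0, 0, 0, 0, 0, 0],
  [0, 0, 0, 0, 0, 0],
  [0, -0.005, 0, 0, 0, 0],
  [0, -0.017, 0, 0, 0, 0],
  [0, -0.03, 0, 0, 0, 0],
  [0, -0.042, 0, 0, 0, 0],
  [0, -0.052, 0, 0, 0, 0],
  [0, -0.055, 0, 0, 0, 0],
], jaw=-0.3)

```text
time: 53.1
tool_pos: [610.9, 158.0, 299.4]
tcp_rot: [-89.9, 0.0, -87.5]
ft_force: [0.2, 0.7, -1.0]
finger_gap: 55.4
```

```bash
python3 - <<'E'
from h import *
plan(543.4,199.2,185,-90)
E
```

```text
t 53.1 pos [610.9 158.  299.4] rot [-89.9   0.  -87.5] F [ 0.2  0.7 -1. ] M [ 0.01  0.07 -0.09] gap 55.4 j [10. 12. 80.  0. 87.  7.]
shift m ['-0.0441', '0.1143', '-0.0658'] turn rad ['-0.002', '0.044', '-0.000']
```

Request:
arm_command([
  [-0.01, 0, -0.016, 0, 0.01, 0],
  [-0.025, 0, -0.038, 0, 0.03, 0],
  [-0.038, 0, -0.058, 0, 0.044, 0],
  [-0.044, 0, -0.066, 0, 0.044, 0],
  [-0.044, 0.01, -0.066, 0, 0.044, 0],
  [-0.044, 0.03, -0.066, 0, 0.044, 0],
  [-0.044, 0.055, -0.066, 0, 0.044, 0],
  [-0.044, 0.08, -0.066, 0, 0.044, 0],
  [-0.044, 0.1, -0.066, 0, 0.044, 0],
  [-0.044, 0.112, -0.066, 0, 0.044, 0],
], jaw=1)

```text
time: 54.35
tool_pos: [542.1, 198.4, 183.7]
tcp_rot: [-90.1, -0.0, -90.0]
ft_force: [0.7, -0.5, 0.6]
finger_gap: -0.2
```

```bash
python3 - <<'E'
from h import *
plan(543.4,199.2,161.2,-90)
E
```

```text
t 54.35 pos [542.1 198.4 183.7] rot [-90.1  -0.  -90. ] F [ 0.7 -0.5  0.6] M [-0.02 -0.02  0.02] gap -0.2 j [15.  9. 96. -0. 75. 15.]
shift m ['-0.0008', '0.0225', '0.0013'] turn rad ['0.002', '-0.000', '0.001']
```

Request:
arm_command([
  [0, 0.005, 0, 0, 0, 0],
  [0, 0.009, 0, 0, 0, 0],
  [0, 0.013, 0, 0, 0, 0],
  [0, 0.016, 0, 0, 0, 0],
  [0, 0.019, 0, 0, 0, 0],
  [0, 0.021, 0, 0, 0, 0],
  [0, 0.0225, 0, 0, 0, 0],
  [0, 0.0235, 0, 0, 0, 0],
  [0, 0.024, 0, 0, 0, 0],
  [0, 0.024, 0, 0, 0, 0],
])

```text
time: 55.6
tool_pos: [542.8, 199.0, 163.6]
tcp_rot: [-90.0, -0.0, -90.0]
ft_force: [-6.5, -2.0, 12.6]
finger_gap: -0.2
```

```bash
python3 - <<'E'
from h import *
plan(543.4,199.2,161.2,-90)
E
```

```text
t 55.6 pos [542.8 199.  163.6] rot [-90.  -0. -90.] F [-6.5 -2.  12.6] M [-0.27  1.1   0.04] gap -0.2 j [15. 10. 97. -0. 72. 15.]
shift m ['-0.0002', '0.0024', '0.0006'] turn rad ['-0.000', '0.000', '0.000']
```

The plate now meets the fingertips at 163.6 and the ledge at 163.7, so they are level. Now retract and check.

Request:
arm_command([
  [0, -0.01, 0, 0, 0, 0],
  [0, -0.03, 0, 0, 0, 0],
  [0, -0.06, 0, 0, 0, 0],
  [0, -0.09, 0, 0, 0, 0],
  [0.005, -0.115, -0.005, 0, 0, 0],
  [0.03, -0.13, -0.02, 0, 0, 0],
  [0.07, -0.135, -0.04, 0, 0, 0],
  [0.115, -0.135, -0.06, 0, 0, 0],
  [0.165, -0.135, -0.08, 0, 0, 0],
  [0.215, -0.135, -0.1, 0, 0, 0],
])

```text
time: 56.85
tool_pos: [442.1, -17.3, 298.7]
tcp_rot: [-89.9, -0.0, -90.0]
ft_force: [0.8, 0.1, -0.4]
finger_gap: 0.3
```

Request:
arm_command([
  [0.05, 0, -0.015, 0, 0, 0],
  [0.1, 0, -0.03, 0, 0, 0],
  [0.15, 0, -0.045, 0, 0, 0],
  [0.2, 0, -0.06, 0, 0, 0],
  [0.25, 0, -0.075, 0, 0, 0],
  [0.29, 0, -0.09, 0, 0, 0],
  [0.315, 0, -0.1, 0, 0, 0],
  [0.33, 0, -0.105, 0, 0, 0],
  [0.33, 0, -0.105, 0, 0, 0],
  [0.33, 0, -0.105, 0, 0, 0],
])

```text
time: 58.1
tool_pos: [338.1, -345.3, 297.3]
tcp_rot: [-90.0, 0.0, -90.0]
ft_force: [-0.4, 0.2, 0.9]
finger_gap: -0.1
```

```bash
python3 - <<'E'
from h import *
S=r.snapshot("side");T=r.snapshot("top")
cv2.imwrite("pics/sideF.png",S[:,:,::-1]);cv2.imwrite("pics/topF.png",T[:,:,::-1])
a=cv2.resize(S[115:250,235:345],None,fx=3.5,fy=3.5,interpolation=2);b=cv2.resize(T[175:310,90:300],None,fx=1.9,fy=1.9,interpolation=2)
b=np.vstack([b,np.zeros((a.shape[0]-b.shape[0],b.shape[1],3),np.uint8)])
cv2.imwrite("pics/fin.png",np.clip(1.5*np.hstack([a,b])[:,:,::-1].astype(float),0,255).astype(np.uint8))
T0=cv2.imread("pics/top0.png").astype(int)
d=np.abs(T[:,:,::-1].astype(int)-T0).max(2)>40
cv2.imwrite("pics/topFs.png",T[:,:,::-1])
s=r.sense();print(s["time"],s["tool_pos"],s["ft_force"])
E
```

```text
58.2 [ 338.1682254  -345.13400503  297.19897973] [ 0.59446978 -0.64452756  0.91134003]
```

View pics/fin.png

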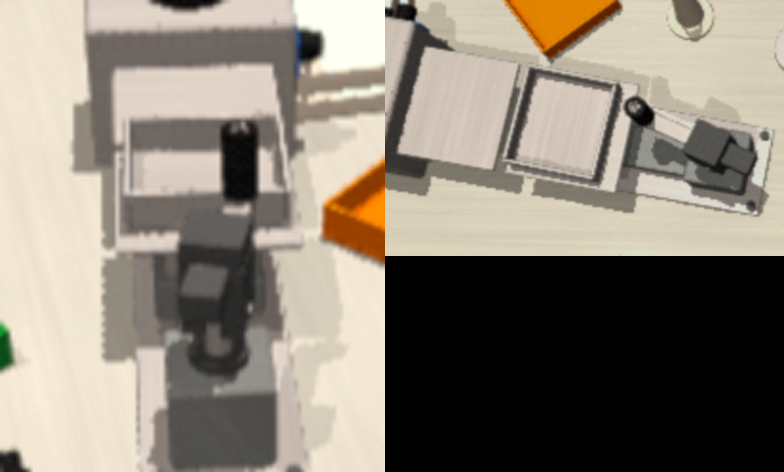

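View pics/sideF.png

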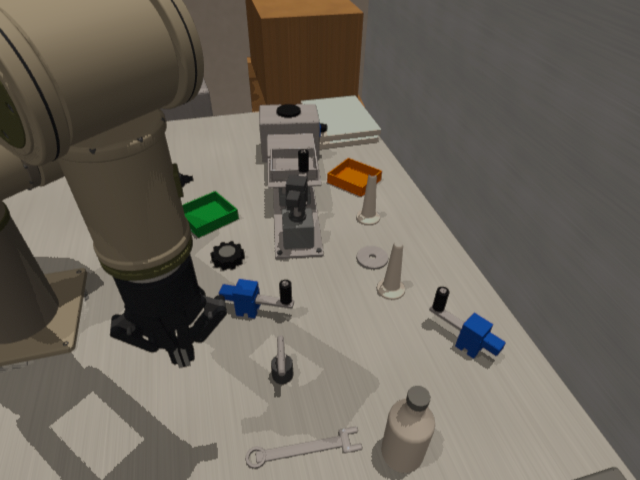

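The crank is fitted, the pan stands on the plate and the bystanders are in place. One last overlay to check the crank is still home.

```bash
python3 - <<'E'
from h import *
S=cv2.imread("pics/sideF.png");o=np.clip(1.7*cv2.resize(S[140:230,260:340],None,fx=7,fy=7,interpolation=2).astype(float),0,255).astype(np.uint8)
for z0,col in ((107,(0,0,255)),(119,(0,255,0))):
  a=np.radians(65.5)
  for X in ((20,20,0),(20,-20,0),(-20,-20,0),(-20,20,0),(20,20,68),(20,-20,68),(-20,-20,68),(-20,20,68),(80,0,45),(80,0,94)):
    w=[575.8+np.cos(a)*X[0]-np.sin(a)*X[1],85+np.sin(a)*X[0]+np.cos(a)*X[1],z0+X[2]]
    p=(proj("side",w)-[260,140]+.5)*7;cv2.circle(o,tuple(int(v) for v in p),3,col,-1)
cv2.imwrite("pics/home.png",o)
E
```

```text
(no output)
```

View pics/home.png

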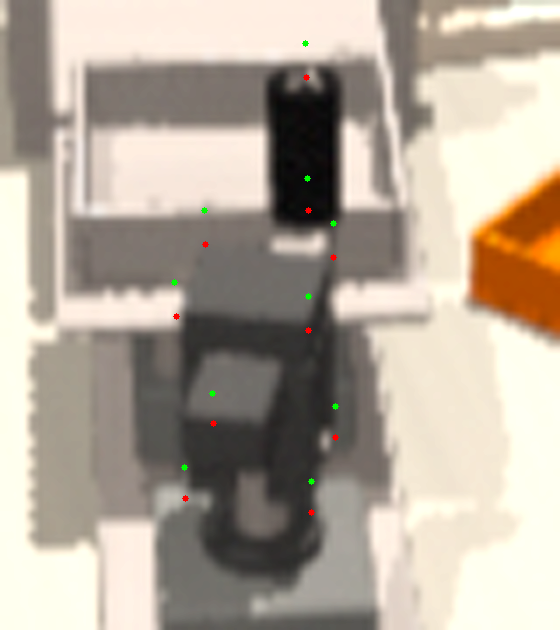

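The red marks (fully home) fit the hub's top, about (205,244) to (333,257), and the sleeve top (306,77). The green marks (resting on the pin) do not. Handing in.

```bash
python3 -c "
from bench import r
print(r.hand_in())"
```

```text
the job is handed in; nothing more can be done
None
```

The dark steel crank is fitted fully home on the shaft, and the lift plate is wound level with the ledge with the pan still standing on it. I handed the job in at about 58 s, with the arm clear of everything.

- **Fitting:** the slots dropped over the cross pin with lateral forces of no more than about 6 N. The crank stopped at the expected home height, to about 0.2 mm. A final image overlay also matches fully home rather than resting on the pin.
- **Winding:** I wound it by its grip, a bit over one turn in all. The highest force the wrist sensor showed between moves was about 15 N sideways, from the crank tilting slightly on its clearance. I released and re-gripped twice early on to clear this. Force between crank and shaft was not measured directly.
- **Level check:** the image estimates of the plate height disagreed by several millimetres, so I settled it by light touch with the shut fingertips, at 8 to 14 N. The final touches met the ledge at 163.7 mm and the plate at 163.6 mm, both as gripper (TCP) height, so they are level to about 0.1 mm.
- **Rest of the scene:** in the last pictures the pan is on the plate and the other things look unmoved. That was by eye, not measured.

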